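# Stow the pipe tees and close the screw canister

## Task

Put away the pipe fittings: drop every pipe tee from the tray into the canister bolted to the bench, then set its lid level on the neck, turn it back (anticlockwise) until it drops over the start of the thread, and screw it down clockwise fully home against its stop. Last of all, turn the canister's lock collar clockwise until its upright tab stands over the fin on the canister's foot. Leave the loose pipe, the wrench and the screwdriver where they are.

Things in the scene. Friction and masses are not known exactly. Their poses are not given: they have to be found in the camera images.
- canister: Round aluminium pot bolted to the bench (cannot move). Origin: centre of its foot on the bench; z up. Body 100 mm across up to 84 mm high, then a neck of 84 mm outer and 76 mm inner diameter up to the open rim at 118 mm; inner floor at 6 mm. A right-handed two-start screw thread runs round the neck; the lock collar sits round the body.
- mouth (a point): Centre of the canister's open rim, 118 mm above the bench.
- start (a point): One of the two starts of the thread, on top of its ridge, 46 mm from the axis and 114 mm above the bench: seen from above at +150 degrees (anticlockwise) from the canister's +x; the other start is half a turn on, at -30. From the starts the ridges (3.5 mm high, 96 mm across the crests) run down clockwise, 18 mm per full turn.
- rib (a point): Outer top end of the small rib on the canister's +x side, 64 mm from the axis, 86 mm above the bench; another is on the -x side. The lid's bar points at the two ribs when the lid is fully home against its stop.
- fin (a point): Top of the upright fin on the canister's foot that is the collar's locked mark: on the canister's -y side, this point 98 mm from the axis. The fin is 10 mm thick, reaches 62 to 108 mm from the axis, and is 40 mm high.
- collar (a joint): Angle (rad) of the dark steel lock collar captive round the canister's body (118 mm across, 50 to 66 mm above the bench); it grows clockwise seen from above; 0 = tab on the canister's +x side, 1.571 = tab over the fin (locked). No stop at the mark: it turns on to 2.2. Stiff by friction (about 0.18 Nm) and stays where it is left.
- tab (a point): Top of the collar's upright tab, 112 mm above the bench, 84 mm from the canister's axis. The tab is 10 mm thick along the direction of turning and 16 mm radially; it stands on an arm whose upper side is 64 mm above the bench, so its upper 45 mm can be pinched from above. The tab itself stays clear above the fin.
- lid: Round grey plastic screw lid, 106 mm across, 170 to 290 g, standing on its skirt. Origin: centre of the skirt's lower edge; z up. Skirt 26.5 mm deep, 100 mm across inside, under a 4 mm top. On the top a raised grip bar along the lid's x: 60 mm long, 14 mm thick, 22 mm high (30.5 to 52.5 mm above the origin). It turns easily on the thread; half a turn makes no difference to it.
- bar (a point): Middle of the lid's grip bar, 41.5 mm above the lid's origin. Held loosely (16 to 18 mm opening, tips 2 mm above the lid's top) the bar still turns the lid, and the lid finds its own height.
- lug (a point): Middle of the underside of one of the lid's two lugs: at the lid's +x, 46 mm from its axis, 8 mm above its origin, under one end of the bar; the other is at -x. Each is 18 mm wide (11 degrees either side) and 3.5 mm high. f below is the angle of a lug's middle clockwise of a thread start.
- lid_top (a point): Centre of the lid's top, 30.5 mm above its origin. Resting uncaught on the thread (f 0 to 150) the origin is 105.8 - f/20 mm above the bench; turned back so that f is below -12 it drops 9 mm into the groove, to 97.4; turned clockwise it follows 96.8 - f/20 mm down to 91.5 (on the rim); home is at f = 150, against the stop.
- tray: Grey plastic tray that cannot move, 260 mm (its x) by 280 mm (its y), walls 4 mm thick and 28 mm high, inner floor 4 mm above the bench; the tees lie in it.
- tee1: Black iron pipe tee, 70 g: run of 20 mm diameter and 44 mm length along its x (+-22 mm), branch of the same diameter to 24 mm from the run's axis along its +y. It lies flat; origin under the middle of the run, axis of the run 10 mm higher. Best pinched from above over the two ends of the run (44 mm). Two to four tees are there; an absent one reads None from the start.
- tee2: Another such tee.
- tee3: Another such tee.
- tee4: Another such tee.
- pipe: Short steel pipe lying on the bench along its x, 160 mm long, 27 mm diameter; leave it alone.
- wrench: Wrench, 170 mm long, lying on the bench; leave it alone.
- screwdriver: Screwdriver lying on the bench; leave it alone.
Not all that is in view belongs to the job. What is shaped like the tee3 but green or red is not meant.

How it is judged:
By the outcome, as a careful person would: the job done as asked, in the order asked, and still so for the second after the job is handed in, with the robot touching nothing.
Of tee1, tee2, tee3, tee4 only 2 to 4 are there at a start; the rules pass over those that are not, and their reading is None.
At some moment in a run one of tee1, tee2, tee3, tee4 may be knocked a few centimetres aside while the robot is not near it.
Once in a run the grip may slacken for a moment while it holds something.
It also fails if it takes over 210 s, if anything falls off the work surface, if the arm or the gripper's body presses on something with over 40 N, if the wrist force passes 120 N, or if a joint passes its speed limit or range.

## Robot

A 6-joint arm with a two-finger parallel gripper is mounted at the origin on the work surface. World frame = base frame: x ahead of the robot, y to its left, z up, the work surface at z = 0. Lengths are in mm, angles in rad, forces in N, time in s.
With the tool pointing down it reaches from about 350 to 875 mm from the base axis. Payload 4.2 kg.
Tool frame: the origin (TCP) lies between the finger pads; the fingertips stand 11 mm ahead of it and the grasp point (between the pads) lies 8 mm behind it; z points along the fingers, y is the direction in which the jaws open and shut (so a half turn about z gives the same grasp; the last joint's range is limited). The gripper opens to 85 mm and grips with 20 to 120 N. Pads are 22 mm wide; open, the fingers measure 114 mm over their backs; the gripper's body (76 mm by 85 mm) begins 54 mm behind the grasp point. The pads swing forward as they close: fully open they stand 13 mm farther back than shut.
Start: joints at [-1.032, 0.385, 0.008, 0, -1.194, -0.259], TCP at [172.618, -600.668, 242.312] pointing down, gripper open.
Joint ranges: [-3.14, 3.14], [-1.21, 2.06], [-1.07, 1.41], [-3.16, 2.05], [-2.99, -0.16], [-3.1, 3.1]. Speed limits (rad/s): [2.79, 2.79, 3.14, 3.14, 3.14, 3.14].

## Interface

Orientations are given as a unit quaternion [x, y, z, w].
In Python, from bench import * gives the robot as it stands.
- The arm moves only by the tool servo_tool, never from a script. Its argument "rows" is a list of rows, each a list of 7 numbers: the opening, from 0 (shut) to 1 (fully open), then the shift along the tool's x, y, z in cm, then the turn, a rotation vector about the tool's x, y, z in degrees. A call has 1 to 12 rows; each row shifts and turns the commanded pose from where the row before left it, along the tool's axes as they then stand; what a row does not reach is not made up. A row lasts 1/10 s, in which the tool goes at most 50 mm and 8.59 degrees, less where a joint would pass 70% of its speed; a pose out of reach is approached as far as the arm can. A call is refused whole if a number of a shift passes 5 or a number of a turn 8.59, either way. A call with a gripper value outside its range is refused whole. The fingers move at their own pace and stop on an object; the grip force is fixed at half the most. Time passes only in rows, so rows that do not move let the fingers close. It gives the time, the measured TCP pose, the force and the opening at its end, in the units of the state.
- read_state(): the state, without advancing time (a new reading comes with each control period).
- get_image(name): name is "scene" or "top" or "wrist"; returns a dict with "image" (480x640x3 uint8, red, green, blue), "mtx" (3x3 intrinsics, pixels), "extrinsics" (4x4, takes a point from camera to world coordinates). Camera axes: x right, y up, looking along -z (the intrinsics and any distortion apply to the point x, -y, -z); pixel columns grow to the right and rows downward; lengths in mm; the calibration is good to about 2 mm. A picture is of the moment at which its call begins. There is no depth.
- job_done(): hands the job in, once; it reports no verdict.
The state is a dict: "clock": time; "joints": joint angles; "joint_vel": joint speeds; "joint_efforts": joint torques, N m; "position": TCP position; "ee_rot": TCP orientation; "contact_force": force on the tool from outside, world axes, zero at the start; "wrist_torque": the same for the moment, N m; "gripper_width": finger opening in mm.
Only numpy, scipy, OpenCV 4.12 (cv2) and the standard library are available. Lean on these libraries where they do the work, as an engineer would, in place of code of your own. Each camera call takes 0.05 s, during which the arm holds its last target. There are 200 camera calls.

## Working session

There is one attempt and no reset: what is moved stays moved. The work goes in short steps, Python scripts to look and compute and a tool call to move; the robot and the scene stay as the last step left them, time stands still between calls to the robot, and variables do not carry over. Pictures are saved under pics/ and viewed, about 12 in all and at most 16, crops included, and the job is handed in when it is done.

Besides the shell and the picture viewer there is one more tool, called as name([rows], argument=value, ...), one row to a line, values as JSON. servo_tool: Moves the arm, as the interface text tells. Its arguments: {"type":"object","properties":{"rows":{"type":"array","items":{"type":"array","items":{"type":"number"}}}},"required":["rows"]}

```bash
ls; mkdir -p pics; cat > h.py <<'E'
import numpy as np, cv2
from bench import *
from scipy.spatial.transform import Rotation as R
def save(n,f):
    d=get_image(n); cv2.imwrite('pics/'+f+'.png',d['image'][:,:,::-1]); np.savez('pics/'+f+'.npz',m=d['mtx'],e=d['extrinsics']); return d
def load(f):
    c=np.load('pics/'+f+'.npz'); return cv2.imread('pics/'+f+'.png'),c['m'],c['e']
def ray(f,u,v,z):
    _,m,e=load(f); d=e[:3,:3]@np.array([(u-m[0,2])/m[0,0],-(v-m[1,2])/m[1,1],-1]); o=e[:3,3]
    return np.round(o+d*(z-o[2])/d[2],1)
def proj(f,p):
    _,m,e=load(f); q=e[:3,:3].T@(np.array(p)-e[:3,3]); return np.round([m[0,2]+m[0,0]*q[0]/-q[2], m[1,2]+m[1,1]*q[1]/q[2]],1)
def st():
    s=read_state(); print({k:np.round(s[k],3) for k in('clock','joints','position','ee_rot','contact_force','gripper_width')}); print('axes',np.round(R.from_quat(s['ee_rot']).as_matrix(),3).tolist())
E
python3 -c "
from h import *
st()
for n in('top','scene'):
  d=save(n,n+'0'); print({k:(v if k!='image' else 0) for k,v in d.items()})
"
```

```text
pics
{'clock': np.float64(0.0), 'joints': array([-1.032e+00,  3.860e-01,  7.000e-03, -1.000e-03, -1.194e+00,
       -2.590e-01]), 'position': array([ 172.44 , -600.153,  241.208]), 'ee_rot': array([-0.139,  0.99 ,  0.001, -0.   ]), 'contact_force': array([-0.254, -0.724,  0.238]), 'gripper_width': np.float64(85.451)}
axes [[-0.961, -0.276, -0.001], [-0.276, 0.961, 0.002], [0.0, 0.002, -1.0]]
{'image': 0, 'mtx': array([[507.74547036,   0.        , 322.85957773],
       [  0.        , 507.74547036, 237.66333986],
       [  0.        ,   0.        ,   1.        ]]), 'extrinsics': array([[ 1.52418014e-02,  9.96371829e-01, -8.37309182e-02,
         4.00749160e+02],
       [-9.99676748e-01,  1.68893674e-02,  1.90039164e-02,
         8.17204829e+01],
       [ 2.03491292e-02,  8.34141981e-02,  9.96307174e-01,
         1.25046832e+03],
       [ 0.00000000e+00,  0.00000000e+00,  0.00000000e+00,
         1.00000000e+00]])}
{'image': 0, 'mtx': array([[587.69119025,   0.        , 333.40241148],
       [  0.        , 587.69119025, 238.09594923],
       [  0.        ,   0.        ,   1.        ]]), 'extrinsics': array([[ 6.45760576e-01, -5.31222475e-01,  5.48448686e-01,
         1.41015064e+03],
       [ 7.63337617e-01,  4.65695787e-01, -4.47708740e-01,
        -6.47858701e+02],
       [-1.75772975e-02,  7.07764167e-01,  7.06230078e-01,
         1.27897229e+03],
       [ 0.00000000e+00,  0.00000000e+00,  0.00000000e+00,
         1.00000000e+00]])}
```

View pics/top0.png

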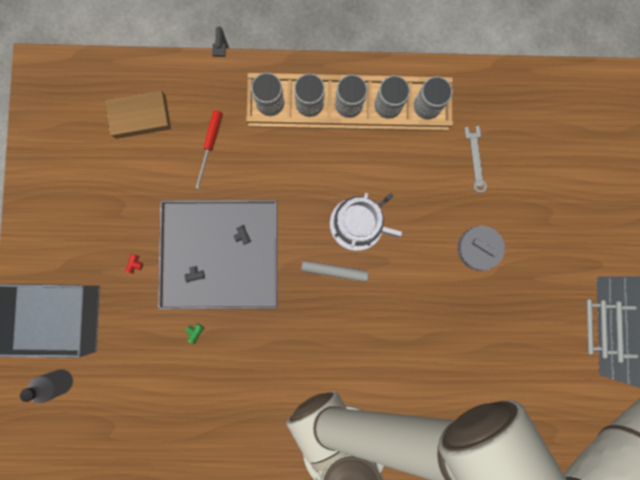

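View pics/scene0.png

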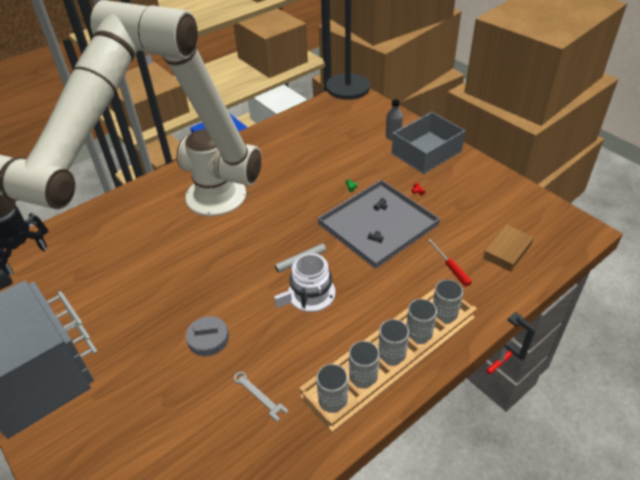

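```bash
python3 -c "
from h import *
im,_,_=load('top0')
a=cv2.resize(im[195:315,155:285],None,fx=3,fy=3,interpolation=3)
b=cv2.resize(im[180:260,320:410],(405,360),interpolation=3)
s,_,_=load('scene0')
c=cv2.resize(s[240:320,260:350],(0,0),fx=3,fy=3,interpolation=3)
d=cv2.resize(im[220:280,450:515],(0,0),fx=4,fy=4,interpolation=3)
o=np.zeros((600,800,3),np.uint8); o[:360,:390]=a; o[:360,392:797]=b; o[360:600,:270]=c; o[360:600,272:532]=d
cv2.imwrite('pics/c0.png',o)
# tees
t=im[203:305,163:275]; mask=(t.max(2)<62).astype(np.uint8)
n,l,s,c=cv2.connectedComponentsWithStats(mask)
for i in range(1,n):
  if s[i,4]>15:
    print(s[i],c[i]+[163,203],ray('top0',*(c[i]+[163,203]),14))
"
```

```text
(no output)
```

View pics/c0.png

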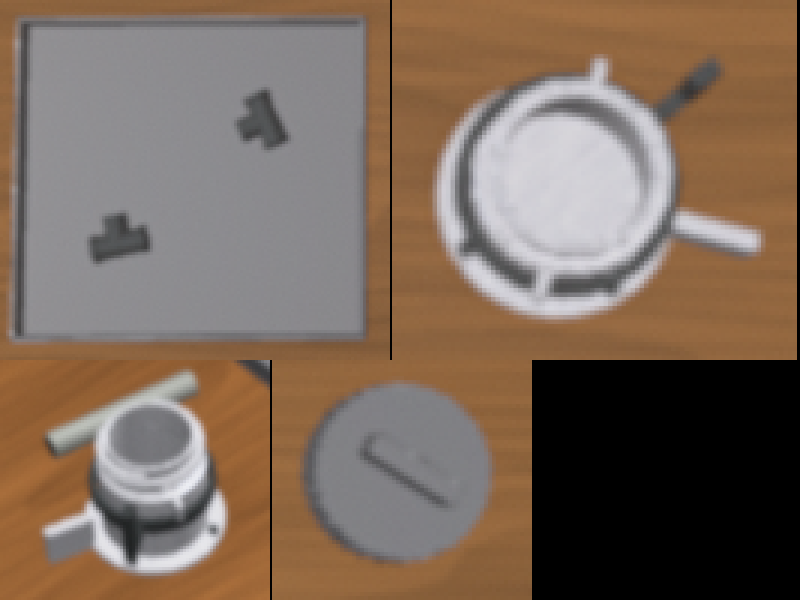

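```bash
python3 -c "
from h import *
im,_,_=load('top0')
t=im[203:305,163:275]; print(np.median(t,(0,1)))
g=t.max(2); mask=(g<90).astype(np.uint8)
n,l,s,c=cv2.connectedComponentsWithStats(mask)
for i in range(1,n):
  if s[i,4]>15:
    print(s[i],c[i]+[163,203],ray('top0',*(c[i]+[163,203]),16))
f=lambda x,y:(320+(x-392)/4.5,180+y/4.5)
r1=ray('top0',*f(600,59),86);r2=ray('top0',*f(542,297),86)
print('ribs',r1,r2,np.linalg.norm(r1-r2),(r1+r2)/2,np.degrees(np.arctan2(*(r1-r2)[1::-1])))
c=ray('top0',*f(570,178),118);print('neck',c)
fi=ray('top0',*f(760,240),40);print('fin end',fi,fi-(r1+r2)/2)
tb=ray('top0',*f(712,66),112);print('tab',tb,tb-(r1+r2)/2)
d=lambda x,y:(450+(x-272)/4,220+(y-360)/4)
print('lid',ray('top0',*d(404,468),30), 'bar',ray('top0',*d(378,438),52),ray('top0',*d(460,490),52))
for p in [(20,20),(365,15),(365,338),(15,338)]: print('tray',ray('top0',155+p[0]/3,195+p[1]/3,28))
for p in [(303,266),(367,275)]: print('pipe',ray('top0',*p,14))
"
```

```text
[143. 139. 140.]
[ 0  0  2 33 34] [163.02941176 218.52941176] [544.6 447.7  16. ]
[ 72  22  16  19 160] [242.40625 235.025  ] [507.6 254.1  16. ]
[ 23  64  19  15 172] [194.45930233 274.62790698] [409.7 366.7  16. ]
ribs [604.2 -39.6  86. ] [480.5 -10.9  86. ] 126.9857472317268 [542.35 -25.25  86.  ] -13.06225432337414
neck [538.2 -21.8 118. ]
fin end [ 516.1 -130.8   40. ] [ -26.25 -105.55  -46.  ]
tab [597.1 -93.6 112. ] [ 54.75 -68.35  26.  ]
lid [ 487.2 -330.2   30. ] bar [ 503.3 -307.4   52. ] [ 473.1 -356.2   52. ]
tray [584.1 449.1  28. ]
tray [593.3 171.9  28. ]
tray [334.1 166.   28. ]
tray [330.2 442.5  28. ]
pipe [434.7 105.4  14. ]
pipe [415.3 -50.7  14. ]
```

servo_tool([
  [1,-3.7,2.7,-0.3,0,0,0],
  [1,-3.7,2.7,-0.3,0,0,0],
  [1,-3.7,2.7,-0.3,0,0,0],
  [1,-3.7,2.7,-0.3,0,0,0],
  [1,-3.7,2.7,-0.3,0,0,0],
  [1,-3.7,2.7,-0.3,0,0,0],
  [1,-3.7,2.7,-0.3,0,0,0],
  [1,-3.7,2.7,-0.3,0,0,0],
  [1,-3.7,2.7,-0.3,0,0,0],
  [1,-3.7,2.7,-0.3,0,0,0],
  [1,-3.7,2.7,-0.3,0,0,0],
])

```text
clock: 1.2
position: [482.3, -201.0, 275.2]
ee_rot: [-0.14, 0.99, 0.0, -0.0]
contact_force: [0.5, -0.8, 0.5]
gripper_width: 85.4
```

servo_tool([
  [1,-1.1,4.5,-0.3,0,0,0],
  [1,-1.1,4.5,-0.3,0,0,0],
  [1,-1.1,4.5,-0.3,0,0,0],
  [1,-1.1,4.5,-0.3,0,0,0],
  [1,-1.1,4.5,-0.3,0,0,0],
  [1,-1.1,4.5,-0.3,0,0,0],
  [1,-1.1,4.5,-0.3,0,0,0],
  [1,-1.1,4.5,-0.3,0,0,0],
  [1,-1.1,4.5,-0.3,0,0,0],
  [1,-1.1,4.5,-0.3,0,0,0],
  [1,-1.1,4.5,-0.3,0,0,0],
  [1,0,0,0,0,0,0],
])

```text
clock: 2.4
position: [460.9, 310.9, 307.2]
ee_rot: [-0.142, 0.99, 0.0, -0.0]
contact_force: [0.9, -0.6, -0.4]
gripper_width: 85.8
```

```bash
python3 -c "
from h import *
st(); d=save('wrist','w1'); save('top','top1'); print(d['extrinsics'],d['mtx'])
"
```

```text
{'clock': np.float64(2.4), 'joints': array([ 0.885,  0.228, -0.054, -0.   , -1.29 , -2.171]), 'position': array([460.928, 310.911, 307.158]), 'ee_rot': array([-0.142,  0.99 ,  0.   , -0.   ]), 'contact_force': array([ 0.87 , -0.649, -0.398]), 'gripper_width': np.float64(85.822)}
axes [[-0.96, -0.281, -0.001], [-0.281, 0.96, -0.0], [0.001, 0.0, -1.0]]
[[-2.81214645e-01 -9.18160338e-01 -2.79105566e-01  3.90920254e+02]
 [ 9.59644873e-01 -2.69119426e-01 -8.15870831e-02  2.89171054e+02]
 [-2.02705916e-04 -2.90785708e-01  9.56788185e-01  4.38746439e+02]
 [ 0.00000000e+00  0.00000000e+00  0.00000000e+00  1.00000000e+00]] [[393.33273747   0.         316.21567642]
 [  0.         393.33273747 239.90729825]
 [  0.           0.           1.        ]]
```

View pics/w1.png

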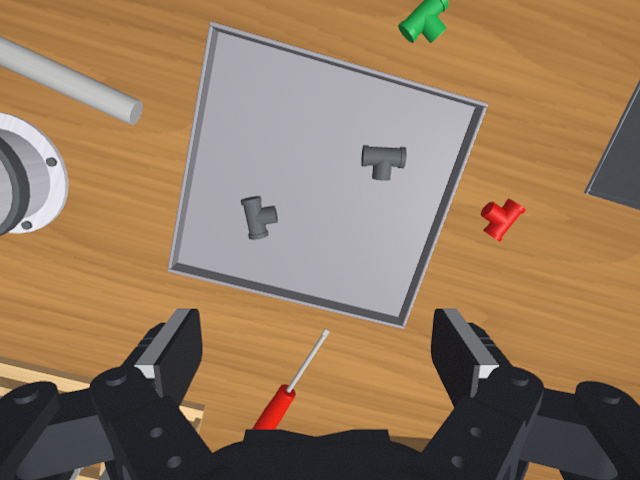

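```bash
cat >> h.py <<'E'
def go(x,y,z,jaw=None):
    "delta to target in tool axes (cm); jaw=world angle(deg) wanted for tool y, mod 180; turn about tool z"
    s=read_state(); M=R.from_quat(s['ee_rot']).as_matrix(); d=M.T@(np.array([x,y,z])-s['position'])/10
    print('d cm',np.round(d,2),'pos',np.round(s['position'],1),end=' ')
    if jaw is not None:
        a=np.degrees(np.arctan2(M[1,1],M[0,1])); t=-(jaw-a); print('turn',round((t+90)%180-90,1),'j6',s['joints'][5],end='')
    print()
def tees(f,box,thr=80):
    im,_,_=load(f); x0,y0,x1,y1=box; m=(im[y0:y1,x0:x1].max(2)<thr).astype(np.uint8)
    n,l,s,c=cv2.connectedComponentsWithStats(m)
    for i in range(1,n):
        if 100<s[i,4]<6000: print('blob',c[i]+[x0,y0],s[i])
E
python3 -c "
from h import *
tees('w1',(200,60,450,290),100)
for a,b in(((250,197),(260,238)),((362,156.5),(406,157))):
  p=ray('w1',*a,14);q=ray('w1',*b,14);print(p,q,np.linalg.norm(p-q),(p+q)/2,np.degrees(np.arctan2(*(q-p)[1::-1])))
go(410,367,200)
"
```

```text
blob [384.86503067  78.60122699] [118   0 132  39 326]
blob [379.78181818 157.6025974 ] [162  86  44  34 385]
blob [430.66295265 236.93732591] [209 118  41 112 718]
blob [248.67 214.01] [ 41 136  20  43 200]
blob [268.25688073 210.37614679] [ 59 146  18  16 109]
blob [235.83497053 280.56581532] [  0 209  84  21 509]
[488.2 242.2  14. ] [530.5 264.   14. ] 47.58707807798249 [509.35 253.1   14.  ] 27.265058764803634
[412.5 346.   14. ] [399.8 390.9  14. ] 46.661547338252696 [406.15 368.45  14.  ] 105.79359701687996
d cm [ 3.2   7.18 10.73] pos [460.8 307.1 307.3]
```

```bash
python3 -c "
from h import *
go(406,368.5,17,105.8)
"
```

```text
d cm [ 3.5   7.45 29.03] pos [460.8 307.1 307.3] turn 0.3 j6 -2.1695518266512583
```

servo_tool([
  [1,1.2,2.5,3,0,0,0],
  [1,1.2,2.5,3,0,0,0],
  [1,1.1,2.45,3,0,0,0],
  [1,0,0,4,0,0,0],
  [1,0,0,4,0,0,0],
  [1,0,0,4,0,0,0],
  [1,0,0,4,0,0,0],
  [1,0,0,2,0,0,0],
  [1,0,0,0,0,0,0],
])

```text
clock: 3.4
position: [406.2, 364.8, 35.4]
ee_rot: [-0.138, 0.99, -0.003, -0.003]
contact_force: [-0.4, 0.3, -0.4]
gripper_width: 85.4
```

```bash
python3 -c "
from h import *
go(406,368.5,17,105.8)
d=save('wrist','w2')
"
```

```text
d cm [-0.1   0.37  1.84] pos [406.2 364.8  35.4] turn 0.1 j6 -2.3214052743409943
```

View pics/w2.png

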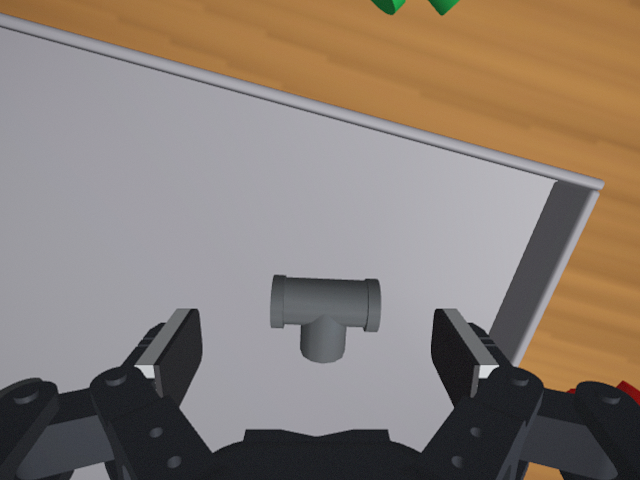

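```bash
python3 -c "
from h import *
p=ray('w2',274,302,14);q=ray('w2',379,305,14);c=(p+q)/2;print(p,q,np.linalg.norm(p-q),np.degrees(np.arctan2(*(q-p)[1::-1])))
go(c[0],c[1],17,105.8)
"
```

```text
[412.3 346.5  14. ] [401.2 390.   14. ] 44.893874860608776 104.3148269104049
d cm [-0.01  0.19  2.05] pos [407.2 366.5  37.5] turn 0.2 j6 -2.3214631046405265
```

servo_tool([
  [1,0,0.2,1.0,0,0,0],
  [1,0,0,1.1,0,0,0],
  [0.3,0,0,0,0,0,0],
  [0.0,0,0,0,0,0,0],
  [0,0,0,0,0,0,0],
  [0,0,0,0,0,0,0],
  [0,0,0,0,0,0,0],
  [0,0,0,0,0,0,0],
])

```text
clock: 4.25
position: [406.9, 370.8, 18.2]
ee_rot: [-0.14, 0.99, 0.001, 0.001]
contact_force: [-1.0, -1.2, 5.2]
gripper_width: 42.5
```

servo_tool([
  [0,0,0,-3,0,0,0],
  [0,0,0,-4,0,0,0],
  [0,0,0,-4,0,0,0],
  [0,0,0,-5,0,0,0],
  [0,0,0,-4,0,0,0],
  [0,0,0,0,0,0,0],
])

```text
clock: 4.85
position: [408.7, 372.7, 223.9]
ee_rot: [-0.14, 0.99, 0.005, 0.005]
contact_force: [0.7, 0.6, -0.1]
gripper_width: 42.7
```

```bash
python3 -c "
from h import *
go(541,-24,217,105.8)
"
```

```text
d cm [ -1.71 -41.79   0.38] pos [408.7 372.7 223.9] turn 0.3 j6 -2.3244064473782924
```

servo_tool([
  [0,-0.2,-4.2,0,0,0,0],
  [0,-0.2,-4.2,0,0,0,0],
  [0,-0.2,-4.2,0,0,0,0],
  [0,-0.2,-4.2,0,0,0,0],
  [0,-0.2,-4.2,0,0,0,0],
  [0,-0.2,-4.2,0,0,0,0],
  [0,-0.1,-4.2,0,0,0,0],
  [0,-0.1,-4.2,0,0,0,0],
  [0,-0.1,-4.1,0,0,0,0],
  [0,-0.1,-4.1,0,0,0,0],
  [0,0,0,0,0,0,0],
  [0,0,0,0,0,0,0],
])

```text
clock: 6.05
position: [536.8, -28.1, 215.9]
ee_rot: [-0.138, 0.99, 0.0, -0.001]
contact_force: [-0.3, 0.3, -0.7]
gripper_width: 42.5
```

```bash
python3 -c "
from h import *
save('wrist','w3')
save('top','top3')
st()
"
```

```text
{'clock': np.float64(6.15), 'joints': array([ 2.520e-01,  2.580e-01, -2.450e-01, -1.000e-03, -1.069e+00,
       -1.542e+00]), 'position': array([536.832, -26.712, 216.552]), 'ee_rot': array([-0.14 ,  0.99 ,  0.   , -0.001]), 'contact_force': array([-0.021,  0.253, -0.971]), 'gripper_width': np.float64(42.522)}
axes [[-0.961, -0.276, -0.001], [-0.276, 0.961, 0.0], [0.001, 0.0, -1.0]]
```

View pics/w3.png

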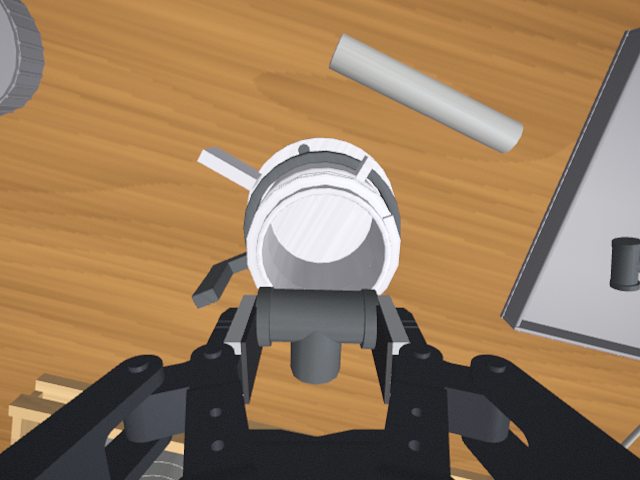

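```bash
python3 -c "
from h import *
c=ray('w3',322,250,118);print(c,ray('w3',256,250,118),ray('w3',388,250,118))
print('rib',ray('w3',369,156,86),'tab',ray('w3',205,300,112),'fin end',ray('w3',200,155,40), 'finmid', ray('w3',210,152,40), ray('w3',203,160,40))
for p in ([541,-24,118],[541-37,-24+8.5,118]): print(proj('w3',p),proj('top0',p))
"
```

```text
[538.8 -25.  118. ] [549.9 -64.  118. ] [527.7  14.  118. ]
rib [478.3 -10.1  86. ] tab [594.8 -88.6 112. ] fin end [ 515.2 -128.1   40. ] finmid [ 510.8 -121.1   40. ] [ 518.2 -125.1   40. ]
[322.5 253.7] [360.6 218.3]
[353.7 200.5] [356.6 234.6]
```

servo_tool([
  [0,-0.3,0.2,3,0,0,0],
  [0,0,0,3,0,0,0],
  [0,0,0,2,0,0,0],
  [0,0,0,0,0,0,0],
  [0,0,0,0,0,0,0],
  [0.75,0,0,0,0,0,0],
  [0.75,0,0,0,0,0,0],
  [0.75,0,0,0,0,0,0],
  [0.75,0,0,-2,0,0,0],
  [1,0,0,-3,0,0,0],
  [1,0,0,-4,0,0,0],
  [1,0,0,0,0,0,0],
])

```text
clock: 7.35
position: [543.2, -24.3, 234.0]
ee_rot: [-0.14, 0.99, -0.0, 0.007]
contact_force: [0.9, -0.2, -1.1]
gripper_width: 85.6
```

```bash
python3 -c "
from h import *
save('wrist','w4')
st(); go(509.4,253,120,27.3); go(540,-24.5,200)
im,_,_=load('w4'); im3,_,_=load('w3')
cv2.imwrite('pics/c4.png',cv2.resize(im[130:330,200:440],None,fx=2,fy=2))
"
```

```text
{'clock': np.float64(7.4), 'joints': array([ 2.550e-01,  2.490e-01, -2.200e-01,  1.000e-03, -1.094e+00,
       -1.546e+00]), 'position': array([541.514, -24.174, 231.078]), 'ee_rot': array([-0.139,  0.99 ,  0.   ,  0.004]), 'contact_force': array([ 0.17 , -0.386, -0.289]), 'gripper_width': np.float64(85.583)}
axes [[-0.961, -0.276, 0.008], [-0.276, 0.961, 0.002], [-0.008, -0.001, -1.0]]
d cm [-4.48 27.53 11.12] pos [541.5 -24.2 231.1] turn 78.7 j6 -1.5461532636536914
d cm [0.18 0.01 3.11] pos [541.5 -24.2 231.1]
```

View pics/c4.png

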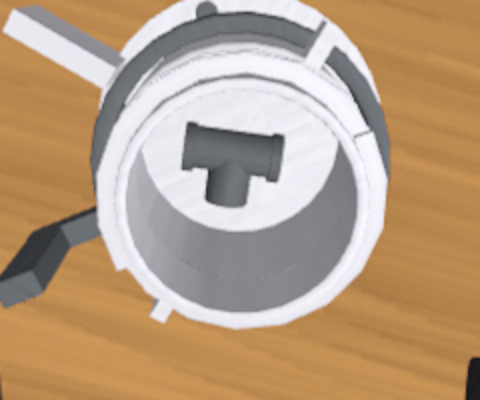

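servo_tool([
  [1,-0.8,4.6,0,0,0,0],
  [1,-0.8,4.6,0,0,0,0],
  [1,-0.7,4.6,0,0,0,0],
  [1,-0.7,4.6,0,0,0,0],
  [1,-0.7,4.6,0,0,0,0],
  [1,-0.7,4.5,0,0,0,0],
  [1,0,0,0,0,0,8],
  [1,0,0,1,0,0,8],
  [1,0,0,2,0,0,8],
  [1,0,0,2,0,0,8],
  [1,0,0,2,0,0,8],
  [1,0,0,2,0,0,8],
])

```text
clock: 8.6
position: [505.6, 251.7, 135.9]
ee_rot: [0.278, 0.961, -0.0, -0.0]
contact_force: [1.0, -0.1, -0.5]
gripper_width: 85.4
```

servo_tool([
  [1,0,0,2,0,0,8],
  [1,0,0,2,0,0,8],
  [1,0,0,2,0,0,8],
  [1,0,0,0,0,0,7],
  [1,0,0,0,0,0,0],
  [1,0,0,0,0,0,0],
])

```text
clock: 9.2
position: [531.2, 211.3, 68.4]
ee_rot: [0.489, 0.871, 0.025, -0.047]
contact_force: [-0.8, 0.2, 0.4]
gripper_width: 85.7
```

```bash
python3 -c "
from h import *
c=ray('w4',321,227,118);a=ray('w4',362.5,141,86);b=ray('w4',279,290,86);print(c,a,b,(a+b)/2,np.linalg.norm(a-b),np.degrees(np.arctan2(*(b-a)[1::-1])))
save('wrist','w5'); st()
"
```

```text
[537.7 -24.2 118. ] [479.4 -11.2  86. ] [604.1 -38.4  86. ] [541.75 -24.8   86.  ] 127.63201009151274 -12.304826028873935
{'clock': np.float64(9.25), 'joints': array([ 0.604,  0.488, -0.266, -0.147, -0.818, -3.096]), 'position': array([531.034, 211.886,  68.81 ]), 'ee_rot': array([ 0.488,  0.871,  0.026, -0.047]), 'contact_force': array([-1.158,  0.171,  0.228]), 'gripper_width': np.float64(85.464)}
axes [[-0.518, 0.853, -0.057], [0.848, 0.522, 0.091], [0.107, -0.001, -0.994]]
```

View pics/w5.png

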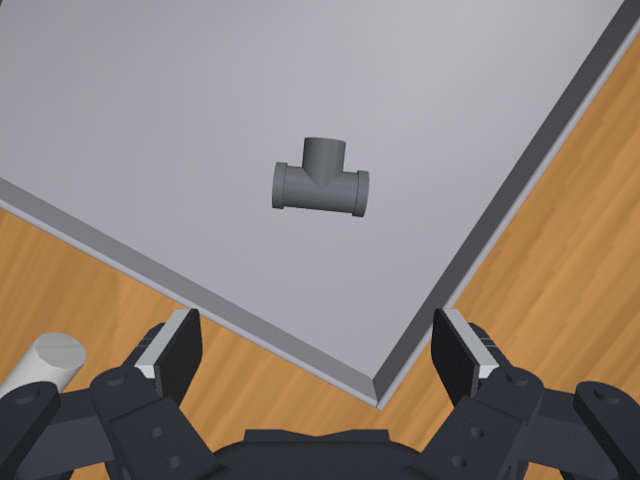

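```bash
cat >> h.py <<'E'
def fix():
    "turn vector (tool axes, deg) that brings the tool upright keeping jaw yaw"
    s=read_state(); M=R.from_quat(s['ee_rot']).as_matrix(); z=M[:,2]; v=np.cross(z,[0,0,-1]); print('upright turn',np.round(np.degrees(M.T@v),2),'phi',np.degrees(np.arctan2(M[1,1],M[0,1])).round(1),'j1 j6',np.degrees(s['joints'][[0,5]]).round(1))
E
python3 -c "
from h import *
p=ray('w5',276,186,14);q=ray('w5',365,194,14);c=(p+q)/2;print(p,q,c,np.linalg.norm(p-q),np.degrees(np.arctan2(*(q-p)[1::-1])))
fix(); go(509,253,150)"
```

```text
[489.7 242.5  14. ] [528.8 261.8  14. ] [509.25 252.15  14.  ] 43.60389890823982 26.27122924242732
upright turn [-0.08 -6.14  0.  ] phi 31.4 j1 j6 [  34.6 -177.4]
d cm [ 5.5   0.25 -7.57] pos [531.  211.9  68.8]
```

servo_tool([
  [1,0,0,-3,0,0,0],
  [1,1.5,0,-3,0,-3,0],
  [1,1.5,0,-2,0,-3.1,0],
  [1,0,0,0,0,0,-8.5],
  [1,0,0,0,0,0,-8.5],
  [1,0,0,0,0,0,-8.5],
  [1,0,0,0,0,0,-8.5],
  [1,0,0,0,0,0,-8.5],
  [1,0,0,0,0,0,-8.5],
  [1,0,0,0,0,0,-8.5],
  [1,0,0,0,0,0,-8.5],
  [1,0,0,0,0,0,-8.5],
])

```text
clock: 10.45
position: [536.5, 201.6, 146.8]
ee_rot: [-0.187, 0.982, 0.032, -0.011]
contact_force: [0.7, 0.6, 0.9]
gripper_width: 85.5
```

servo_tool([
  [1,0,0,0,0,0,-8.5],
  [1,0,0,0,0,0,-8.5],
  [1,0,0,0,0,0,-8.5],
  [1,0,0,0,0,0,-8.5],
  [1,0,0,0,0,0,-8.5],
  [1,0,0,0,0,0,-8.5],
  [1,0,0,0,0,0,-8.5],
  [1,0,0,0,0,0,-8.5],
  [1,0,0,0,0,0,-8.5],
  [1,0,0,0,0,0,-8.5],
  [1,0,0,0,0,0,-8.5],
  [1,0,0,0,0,0,0],
])

```text
clock: 11.65
position: [536.6, 201.5, 146.7]
ee_rot: [0.841, -0.539, -0.03, -0.016]
contact_force: [0.6, -0.4, 0.5]
gripper_width: 85.3
```

```bash
python3 -c "
from h import *
save('top','t5');fix(); go(509.2,252.5,17,26.5)"
```

```text
upright turn [0.32 3.82 0.  ] phi -155.5 j1 j6 [34.7 -7.6]
d cm [-4.91  0.31 13.32] pos [536.7 201.4 146.6] turn -2.0 j6 -0.13219258832135578
```

servo_tool([
  [1,0,0,0,0.2,2,0],
  [1,0,0,0,0.1,1.8,-2],
  [1,0,0,0,0,0,0],
  [1,0,0,0,0,0,0],
])

```text
clock: 12.1
position: [536.8, 201.1, 146.3]
ee_rot: [0.85, -0.526, -0.001, -0.0]
contact_force: [0.7, 0.6, -0.1]
gripper_width: 85.6
```

```bash
python3 -c "
from h import *
fix(); go(509.2,252.5,17,26.5); st()"
```

```text
upright turn [0.01 0.07 0.  ] phi -153.5 j1 j6 [ 36.7 -10.2]
d cm [-5.82  0.18 12.94] pos [536.8 201.1 146.3] turn -0.0 j6 -0.17719469921970318
{'clock': np.float64(12.1), 'joints': array([ 0.64 ,  0.384, -0.253, -0.002, -0.933, -0.177]), 'position': array([536.806, 201.077, 146.329]), 'ee_rot': array([ 0.85 , -0.526, -0.001, -0.   ]), 'contact_force': array([ 0.689,  0.629, -0.13 ]), 'gripper_width': np.float64(85.581)}
axes [[0.446, -0.895, -0.001], [-0.895, -0.446, 0.001], [-0.001, 0.0, -1.0]]
```

servo_tool([
  [1,-2.9,0.1,0,0,0,0],
  [1,-2.9,0.1,2,0,0,0],
  [1,0,0,3,0,0,0],
  [1,0,0,3,0,0,0],
  [1,0,0,2.5,0,0,0],
  [1,0,0,0,0,0,0],
  [1,0,0,0,0,0,0],
])

```text
clock: 12.8
position: [509.9, 251.7, 41.6]
ee_rot: [0.85, -0.526, -0.0, 0.0]
contact_force: [-0.3, 0.7, 1.4]
gripper_width: 84.9
```

```bash
python3 -c "
from h import *
save('wrist','w6')
go(509.2,252.5,17,26.5); tees('w6',(180,220,450,400),110)
im,_,_=load('w6');cv2.imwrite('pics/c6.png',im[200:420,120:520])"
```

```text
d cm [-0.08  0.1   2.54] pos [510.4 252.2  42.4] turn 0.0 j6 -0.27993311739517607
blob [321.29279563 306.96408318] [  88   56  105   84 4761]
blob [189.16888298 348.10771277] [   0   89   22   91 1504]
blob [441.28977273 346.15503247] [ 251   89   19   89 1232]
```

View pics/c6.png

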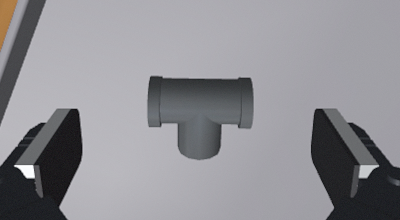

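servo_tool([
  [1,0,0,1.2,0,0,0],
  [1,0,0,1.2,0,0,0],
  [0.3,0,0,0,0,0,0],
  [0.0,0,0,0,0,0,0],
  [0,0,0,0,0,0,0],
  [0,0,0,0,0,0,0],
  [0,0,0,0,0,0,0],
  [0,0,0,0,0,0,0],
  [0,0,0,-3,0,0,0],
  [0,0,0,-5,0,0,0],
  [0,0,0,-5,0,0,0],
  [0,0,0,-5,0,0,0],
])

```text
clock: 14.05
position: [508.8, 251.1, 198.7]
ee_rot: [0.851, -0.526, -0.001, 0.001]
contact_force: [1.0, 0.8, -2.1]
gripper_width: 42.7
```

```bash
python3 -c "
from h import *
go(540,-24.5,217,26.5)"
```

```text
d cm [26.05  9.52 -1.83] pos [508.8 251.1 198.7] turn 0.0 j6 -0.27972723852274506
```

servo_tool([
  [0,3.7,1.4,0,0,0,0],
  [0,3.7,1.4,0,0,0,0],
  [0,3.7,1.4,0,0,0,0],
  [0,3.7,1.4,0,0,0,0],
  [0,3.7,1.4,0,0,0,0],
  [0,3.7,1.3,0,0,0,0],
  [0,3.8,1.3,0,0,0,0],
  [0,0,0,0,0,0,0],
  [0,0,0,0,0,0,0],
])

```text
clock: 14.95
position: [539.3, -24.8, 196.6]
ee_rot: [0.85, -0.527, -0.001, 0.0]
contact_force: [-0.9, -0.2, -1.4]
gripper_width: 42.2
```

```bash
python3 -c "
from h import *
go(540,-24.5,137,26.5); go(540,-24.5,137,26.5)"
```

```text
d cm [ 0.01 -0.09  5.96] pos [539.3 -24.8 196.6] turn -0.1 j6 0.2076081856569968
d cm [ 0.01 -0.09  5.96] pos [539.3 -24.8 196.6] turn -0.1 j6 0.2076081856569968
```

servo_tool([
  [0,0,0,3,0,0,0],
  [0,0,0,2.9,0,0,0],
  [0,0,0,0,0,0,0],
  [0,0,0,0,0,0,0],
  [0.75,0,0,0,0,0,0],
  [0.75,0,0,0,0,0,0],
  [0.75,0,0,0,0,0,0],
  [0.75,0,0,-2,0,0,0],
  [1,0,0,-4,0,0,0],
  [1,0,0,-4,0,0,0],
  [1,0,0,-4,0,0,0],
  [1,0,0,0,0,0,0],
])

```text
clock: 16.15
position: [542.9, -23.9, 285.6]
ee_rot: [0.851, -0.525, 0.006, -0.004]
contact_force: [1.1, -0.5, -0.5]
gripper_width: 85.2
```

```bash
python3 -c "
from h import *
save('wrist','w7');save('top','t7')
st();fix()
im,_,_=load('w7'); t,_,_=load('t7')
o=np.zeros((480,800,3),np.uint8); o[:,:480]=cv2.resize(im[100:340,200:440],None,fx=2,fy=2)
o[:400,480:]=cv2.resize(t[180:340,150:278],None,fx=2.5,fy=2.5)
cv2.imwrite('pics/c7.png',o)
"
```

```text
{'clock': np.float64(16.25), 'joints': array([ 2.560e-01,  2.140e-01, -1.400e-01, -1.000e-03, -1.214e+00,
        2.080e-01]), 'position': array([540.051, -23.793, 279.732]), 'ee_rot': array([ 0.851, -0.526,  0.001, -0.001]), 'contact_force': array([-0.74 , -0.151, -1.433]), 'gripper_width': np.float64(85.274)}
axes [[0.447, -0.895, 0.003], [-0.895, -0.447, 0.002], [-0.0, -0.003, -1.0]]
upright turn [-0.19  0.01  0.  ] phi -153.5 j1 j6 [14.6 11.9]
```

View pics/c7.png

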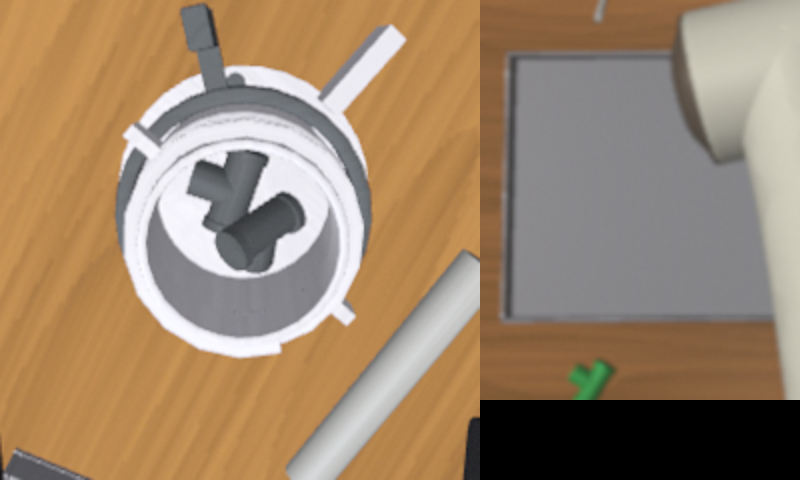

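```bash
python3 -c "
from h import *
a=ray('w7',263.5,166.5,86);b=ray('w7',375.5,260,86);print(a,b,(a+b)/2,np.linalg.norm(a-b),np.degrees(np.arctan2(*(a-b)[1::-1])))
print('rim c?',ray('w7',200+243/2,100+239/2,118)); print('tab',ray('w7',300,108,112),ray('w7',294,110,112))
go(487,-330,200,148)"
```

```text
[603.  -38.2  86. ] [479.5  -8.   86. ] [541.25 -23.1   86.  ] 127.1388610929011 -13.741132371651016
rim c? [542.7 -26.4 118. ]
tab [594.4 -93.3 112. ] [597.7 -90.1 112. ]
d cm [25.03 18.45  7.91] pos [540.1 -23.8 279.7] turn 58.5 j6 0.2079123885023494
```

servo_tool([
  [0.6,3.6,2.6,0,0,0,0],
  [0.6,3.6,2.6,0,0,0,0],
  [0.6,3.6,2.6,0,0,0,0],
  [0.6,3.6,2.7,0,0,0,0],
  [0.6,3.6,2.7,0,0,0,0],
  [0.6,3.5,2.6,0,0,0,0],
  [0.6,3.5,2.6,0,0,0,0],
  [0.6,0,0,1,0,0,8.4],
  [0.6,0,0,1,0,0,8.4],
  [0.6,0,0,1,0,0,8.4],
  [0.6,0,0,1,0,0,8.4],
  [0.6,0,0,1,0,0,8.4],
])

```text
clock: 17.45
position: [486.1, -329.5, 226.0]
ee_rot: [-0.603, 0.798, 0.002, -0.001]
contact_force: [0.5, 0.2, -0.5]
gripper_width: 51.4
```

servo_tool([
  [0.6,0,0,2,0,0,8.4],
  [0.6,0,0,2,0,0,8.1],
  [0.6,0,0,0,0,0,0],
  [0.6,0,0,0,0,0,0],
])

```text
clock: 17.85
position: [486.6, -329.8, 187.4]
ee_rot: [-0.487, 0.874, 0.001, -0.001]
contact_force: [-0.2, 0.3, 0.8]
gripper_width: 51.1
```

```bash
python3 -c "
from h import *
save('wrist','w8'); st(); fix()"
```

```text
{'clock': np.float64(17.9), 'joints': array([-0.32 ,  0.366, -0.163,  0.   , -1.042, -0.235]), 'position': array([ 487.09 , -330.009,  188.341]), 'ee_rot': array([-0.486,  0.874,  0.   , -0.   ]), 'contact_force': array([1.383, 0.741, 0.543]), 'gripper_width': np.float64(51.22)}
axes [[-0.527, -0.85, -0.001], [-0.85, 0.527, -0.0], [0.0, 0.001, -1.0]]
upright turn [ 0.03 -0.02  0.  ] phi 148.2 j1 j6 [-18.3 -13.5]
```

View pics/w8.png

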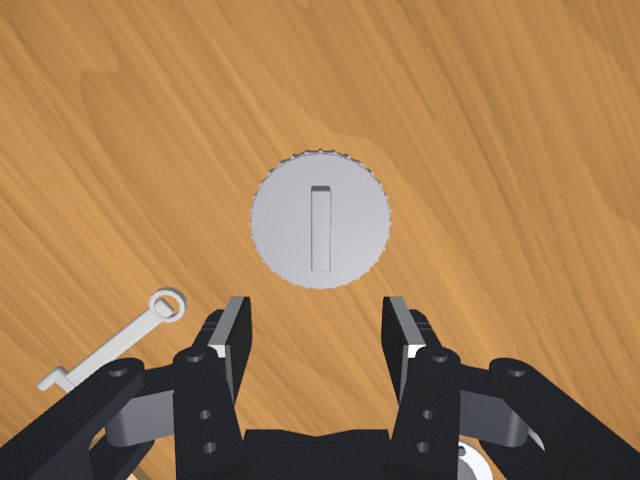

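```bash
python3 -c "
from h import *
c=ray('w8',320.5,220,30.5);a=ray('w8',320.5,191,52.5);b=ray('w8',320.5,271,52.5);print(c,ray('w8',251,220,30.5),ray('w8',390,220,30.5),a,b,(a+b)/2,np.linalg.norm(a-b),np.degrees(np.arctan2(*(a-b)[1::-1])))
p=(c+(a+b)/2)/2; go(p[0],p[1],43.5,148.2)"
```

```text
[ 483.4 -330.8   30.5] [ 528.  -358.4   30.5] [ 438.8 -303.1   30.5] [ 470.1 -352.9   52.5] [ 500.7 -303.1   52.5] [ 485.4 -328.    52.5] 58.4499786141962 -121.56897112931833
d cm [ 0.08  0.25 14.48] pos [ 487.1 -330.   188.3] turn 0.0 j6 -0.23481877552929428
```

servo_tool([
  [0.5,0.1,0.2,3,0,0,0],
  [0.5,0,0,4,0,0,0],
  [0.5,0,0,4,0,0,0],
  [0.5,0,0,2,0,0,0],
  [0.5,0,0,1.4,0,0,0],
  [0.3,0,0,0,0,0,0],
  [0.0,0,0,0,0,0,0],
  [0,0,0,0,0,0,0],
  [0,0,0,0,0,0,0],
  [0,0,0,0,0,0,0],
  [0,0,0,0,0,0,0],
])

```text
clock: 19.0
position: [485.5, -329.8, 45.3]
ee_rot: [-0.485, 0.874, -0.001, 0.001]
contact_force: [1.0, -0.1, 4.5]
gripper_width: 12.8
```

```bash
python3 -c "
from h import *
st();fix()"
```

```text
{'clock': np.float64(19.0), 'joints': array([-0.321,  0.529, -0.319,  0.   , -0.721, -0.236]), 'position': array([ 485.455, -329.805,   45.292]), 'ee_rot': array([-0.485,  0.874, -0.001,  0.001]), 'contact_force': array([ 1.04 , -0.058,  4.499]), 'gripper_width': np.float64(12.757)}
axes [[-0.529, -0.849, 0.002], [-0.849, 0.529, -0.001], [-0.0, -0.002, -1.0]]
upright turn [-0.1   0.02  0.  ] phi 148.1 j1 j6 [-18.4 -13.5]
```

servo_tool([
  [0,0,0,-1,0,0,0],
  [0,0,0,-2,0,0,0],
  [0,0,0,-3,0,0,0],
  [0,0,0,-3,0,0,0],
  [0,0,0,-3,0,0,0],
  [0,0,0,-3,0,0,0],
  [0,0,0,-1,0,0,0],
  [0,0,0,0,0,0,0],
])

```text
clock: 19.8
position: [485.1, -329.7, 205.4]
ee_rot: [-0.485, 0.874, -0.001, 0.001]
contact_force: [0.5, 0.3, -1.6]
gripper_width: 12.7
```

```bash
python3 -c "
from h import *
st();go(541.2,-24.5,170,207)"
```

```text
{'clock': np.float64(19.8), 'joints': array([-0.321,  0.347, -0.146, -0.   , -1.075, -0.236]), 'position': array([ 485.05 , -329.687,  205.424]), 'ee_rot': array([-0.485,  0.874, -0.001,  0.001]), 'contact_force': array([ 0.526,  0.332, -1.557]), 'gripper_width': np.float64(12.663)}
axes [[-0.529, -0.848, 0.002], [-0.848, 0.529, -0.0], [-0.001, -0.002, -1.0]]
d cm [-28.86  11.4    3.54] pos [ 485.1 -329.7  205.4] turn -59.0 j6 -0.2363907670273168
```

servo_tool([
  [0,-1.5,0.6,0,0,0,0],
  [0,-2.5,1,0,0,0,0],
  [0,-3,1.2,0,0,0,0],
  [0,-3,1.2,0,0,0,0],
  [0,-3,1.2,0,0,0,0],
  [0,-3,1.2,0,0,0,0],
  [0,-3,1.2,0,0,0,0],
  [0,-3,1.2,0,0,0,0],
  [0,-3,1.2,0,0,0,0],
  [0,-2,0.8,0,0,0,0],
  [0,-1.9,0.6,0,0,0,0],
  [0,0,0,0,0,0,0],
])

```text
clock: 21.0
position: [540.1, -21.6, 201.9]
ee_rot: [-0.487, 0.874, 0.001, -0.002]
contact_force: [-0.4, -0.2, -2.0]
gripper_width: 12.8
```

servo_tool([
  [0,0,0,0,0,0,-4],
  [0,0,0,0,0,0,-6],
  [0,0,0,0,0,0,-6],
  [0,0,0,0,0,0,-6],
  [0,0,0,0,0,0,-6],
  [0,0,0,0,0,0,-6],
  [0,0,0,0,0,0,-6],
  [0,0,0,0,0,0,-6],
  [0,0,0,0,0,0,-6],
  [0,0,0,0,0,0,-4],
  [0,0,0,0,0,0,-3],
  [0,0,0,0,0,0,0],
])

```text
clock: 22.2
position: [539.7, -24.4, 202.5]
ee_rot: [0.853, -0.522, -0.002, 0.001]
contact_force: [-0.2, -0.7, -1.0]
gripper_width: 12.1
```

```bash
python3 -c "
from h import *
save('wrist','w9');save('scene','s9');st();fix();go(541.2,-24.5,149,207)
a,_,_=load('w9'); b,_,_=load('s9')
o=np.zeros((480,800,3),np.uint8);o[:,:480]=a[:,80:560];o[:320,480:]=cv2.resize(b[200:330,250:380],(320,320));cv2.imwrite('pics/c9.png',o)"
```

```text
{'clock': np.float64(22.3), 'joints': array([ 2.550e-01,  2.760e-01, -2.560e-01, -1.000e-03, -1.041e+00,
        2.160e-01]), 'position': array([540.098, -24.312, 203.032]), 'ee_rot': array([ 0.852, -0.523, -0.001,  0.001]), 'contact_force': array([-0.185, -0.354, -1.144]), 'gripper_width': np.float64(12.397)}
axes [[0.453, -0.891, -0.003], [-0.891, -0.453, 0.0], [-0.001, 0.003, -1.0]]
upright turn [0.15 0.08 0.  ] phi -153.0 j1 j6 [14.6 12.4]
d cm [ 0.07 -0.1   5.4 ] pos [540.1 -24.3 203. ] turn -0.0 j6 0.21637095376081417
```

View pics/c9.png

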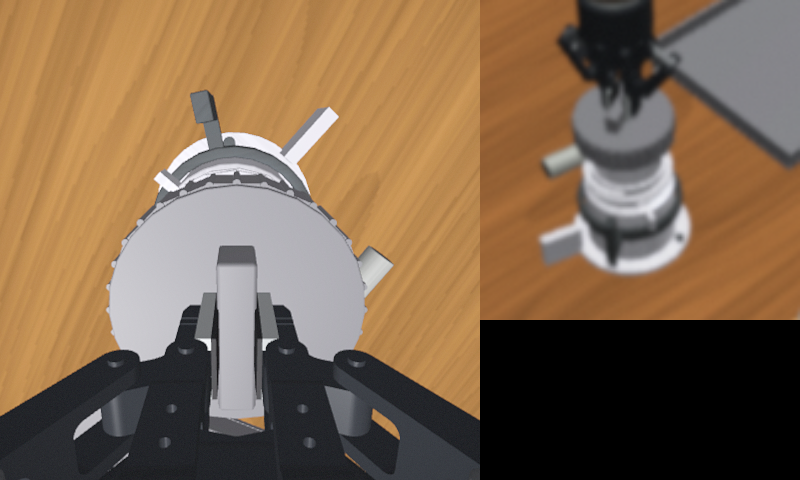

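```bash
python3 -c "
from h import *
P=np.array([540.1,-24.3,203]);M=R.from_quat(read_state()['ee_rot']).as_matrix()
h=203-43.5
for n,l in dict(top=(-53,0,30.5),left=(0,-53,30.5),right=(0,53,30.5),barfar=(-30,0,52.5),barfarlow=(-30,0,30.5),barnear=(30,0,52.5),far_y=(-53,0,30.5),f2=(53,0,30.5)).items():
  for s in(1,-1):
    p=P+M@np.array([l[0]*s,l[1]*s,0]); p[2]=h+l[2]; print(n,s,proj('w9',p))
"
```

```text
top 1 [316.5 421.6]
top -1 [316.9 184.4]
left 1 [186.  314.6]
left -1 [446.9 314.4]
right 1 [446.9 314.4]
right -1 [186.  314.6]
barfar 1 [316.8 414.4]
barfar -1 [317.1 264.4]
barfarlow 1 [316.6 377.6]
barfarlow -1 [316.8 244.2]
barnear 1 [317.1 264.4]
barnear -1 [316.8 414.4]
far_y 1 [316.5 421.6]
far_y -1 [316.9 184.4]
f2 1 [316.9 184.4]
f2 -1 [316.5 421.6]
```

servo_tool([
  [0,0.1,-0.1,2,0,0,0],
  [0,0,0,1.5,0,0,0],
  [0,0,0,0.8,0,0,0],
  [0,0,0,0.4,0,0,0],
  [0,0,0,0.3,0,0,0],
  [0,0,0,0,0,0,0],
  [0,0,0,0,0,0,0],
])

```text
clock: 23.0
position: [542.6, -24.4, 154.7]
ee_rot: [0.853, -0.522, 0.0, -0.0]
contact_force: [0.1, 0.2, -2.3]
gripper_width: 12.6
```

servo_tool([
  [0,0,0,0.15,0,0,0],
  [0,0,0,0,0,0,0],
  [0,0,0,0,0,0,0],
])

```text
clock: 23.3
position: [542.3, -24.4, 152.8]
ee_rot: [0.853, -0.522, -0.0, -0.0]
contact_force: [-0.8, 0.4, -2.0]
gripper_width: 12.4
```

servo_tool([
  [0,0,0,0.15,0,0,0],
  [0,0,0,0,0,0,0],
  [0,0,0,0,0,0,0],
])

```text
clock: 23.6
position: [542.2, -24.5, 151.1]
ee_rot: [0.853, -0.522, -0.0, 0.0]
contact_force: [-0.5, -0.3, -1.3]
gripper_width: 12.6
```

```bash
python3 -c "
from h import *
st();print(read_state()['wrist_torque']);fix()"
```

```text
{'clock': np.float64(23.6), 'joints': array([ 0.253,  0.332, -0.322, -0.001, -0.917,  0.219]), 'position': array([542.203, -24.472, 151.086]), 'ee_rot': array([ 0.853, -0.522, -0.   ,  0.   ]), 'contact_force': array([-0.479, -0.285, -1.292]), 'gripper_width': np.float64(12.554)}
axes [[0.455, -0.891, -0.001], [-0.891, -0.455, 0.0], [-0.001, 0.0, -1.0]]
[-0.00278374 -0.05632399 -0.06196204]
upright turn [0.02 0.03 0.  ] phi -153.0 j1 j6 [14.5 12.5]
```

servo_tool([
  [0,0,0,0.1,0,0,0],
  [0,0,0,0,0,0,0],
  [0,0,0,0,0,0,0],
])

```text
clock: 23.9
position: [542.3, -24.4, 150.2]
ee_rot: [0.853, -0.522, -0.0, -0.0]
contact_force: [-0.1, -0.1, -2.2]
gripper_width: 13.1
```

servo_tool([
  [0,0,0,0.1,0,0,0],
  [0,0,0,0,0,0,0],
  [0,0,0,0,0,0,0],
])

```text
clock: 24.2
position: [542.4, -24.4, 150.1]
ee_rot: [0.853, -0.522, 0.0, -0.0]
contact_force: [-2.1, 0.4, 6.5]
gripper_width: 12.5
```

servo_tool([
  [0.2,0,0,0,0,0,0],
  [0.2,0,0,0,0,0,0],
  [0.2,0,0,0,0,0,0],
  [0.2,0,0,0,0,0,-4],
  [0.2,0,0,0,0,0,-4],
  [0.2,0,0,0,0,0,-4],
  [0.2,0,0,0,0,0,-4],
  [0.2,0,0,0,0,0,-4],
  [0.2,0,0,0,0,0,-4],
  [0.2,0,0,0,0,0,-4],
  [0.2,0,0,0,0,0,-4],
  [0.2,0,0,0,0,0,0],
])

```text
clock: 25.4
position: [543.0, -24.6, 149.9]
ee_rot: [0.964, -0.267, 0.001, -0.0]
contact_force: [-0.4, 0.3, 4.9]
gripper_width: 16.9
```

servo_tool([
  [0.2,0,0,0,0,0,-4],
  [0.2,0,0,0,0,0,-4],
  [0.2,0,0,0,0,0,-4],
  [0.2,0,0,0,0,0,-3],
  [0.2,0,0,0,0,0,0],
  [0.2,0,0,0,0,0,0],
])

```text
clock: 26.0
position: [542.3, -24.5, 149.0]
ee_rot: [0.99, -0.14, -0.0, -0.0]
contact_force: [1.0, -0.0, 0.2]
gripper_width: 17.3
```

```bash
python3 -c "
from h import *
save('wrist','w10');save('scene','s10');st();fix()
a,_,_=load('w10'); b,_,_=load('s10')
o=np.zeros((480,800,3),np.uint8);o[:,:480]=a[:,80:560];o[:320,480:]=cv2.resize(b[220:320,260:360],(320,320));cv2.imwrite('pics/c10.png',o)"
```

```text
{'clock': np.float64(26.1), 'joints': array([ 2.530e-01,  3.350e-01, -3.250e-01, -1.000e-03, -9.120e-01,
        1.038e+00]), 'position': array([542.287, -24.516, 149.014]), 'ee_rot': array([ 0.99 , -0.139, -0.   , -0.   ]), 'contact_force': array([ 0.053, -0.827,  0.367]), 'gripper_width': np.float64(17.358)}
axes [[0.961, -0.276, -0.0], [-0.276, -0.961, 0.0], [-0.001, -0.0, -1.0]]
upright turn [-0.01  0.03  0.  ] phi -106.0 j1 j6 [14.5 59.5]
```

View pics/c10.png

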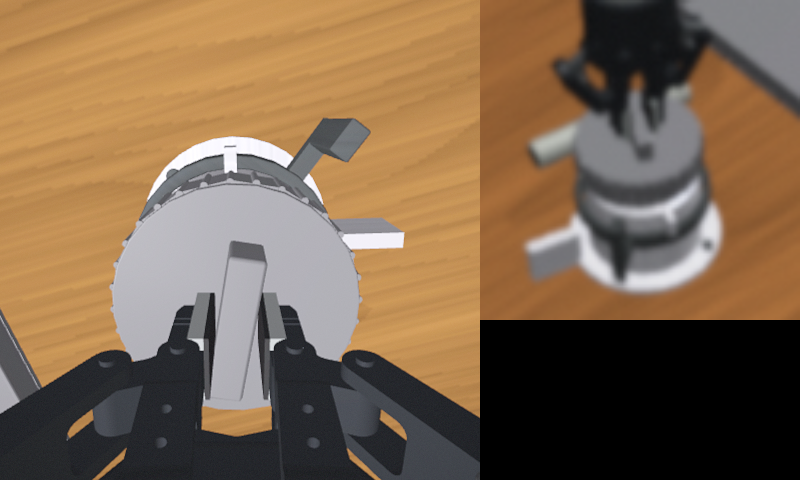

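```bash
python3 -c "
from h import *
M=R.from_quat(read_state()['ee_rot']).as_matrix()
for h in (97.4,101,105.8):
  P=np.array([541.5,-24.5,h+30.5]); t=np.radians(np.arange(0,360,1))
  q=np.array([proj('w10',P+53*np.array([np.cos(a),np.sin(a),0])) for a in t]); print(h,q.min(0)-[80,0],q.max(0)-[80,0])
"
```

```text
97.4 [111.  183.3] [359.8 409.8]
101 [108.3 184.8] [362.4 415.4]
105.8 [104.6 186.8] [366.  423.1]
```

servo_tool([
  [0.2,0,0,0.3,0,0,0],
  [0.2,0,0,0.3,0,0,6],
  [0.2,0,0,0,0,0,8],
  [0.2,0,0,0,0,0,8],
  [0.2,0,0,0,0,0,8],
  [0.2,0,0,0,0,0,8],
  [0.2,0,0,0,0,0,8],
  [0.2,0,0,0,0,0,8],
  [0.2,0,0,0,0,0,8],
  [0.2,0,0,0.1,0,0,8],
  [0.2,0,0,0.1,0,0,8],
  [0.2,0,0,0,0,0,0],
])

```text
clock: 27.3
position: [542.4, -24.3, 141.0]
ee_rot: [-0.682, 0.731, 0.0, 0.0]
contact_force: [0.1, -0.8, 0.6]
gripper_width: 17.1
```

servo_tool([
  [0.2,0,0,0,0,0,8],
  [0.2,0,0,0,0,0,8],
  [0.2,0,0,0.1,0,0,8],
  [0.2,0,0,0,0,0,8],
  [0.2,0,0,0.1,0,0,8],
  [0.2,0,0,0,0,0,8],
  [0.2,0,0,0,0,0,8],
  [0.2,0,0,0,0,0,8],
  [0.2,0,0,0,0,0,8],
  [0.2,0,0,0,0,0,8],
  [0.2,0,0,0,0,0,0],
])

```text
clock: 28.4
position: [540.6, -24.3, 138.2]
ee_rot: [-0.054, 0.999, 0.0, -0.002]
contact_force: [-2.5, 2.3, 0.3]
gripper_width: 17.3
```

```bash
python3 -c "
from h import *
st();fix();print(read_state()['wrist_torque'])"
```

```text
{'clock': np.float64(28.4), 'joints': array([ 0.254,  0.346, -0.338, -0.002, -0.89 , -1.716]), 'position': array([540.569, -24.273, 138.172]), 'ee_rot': array([-0.054,  0.999,  0.   , -0.002]), 'contact_force': array([-2.456,  2.255,  0.281]), 'gripper_width': np.float64(17.317)}
axes [[-0.994, -0.108, -0.004], [-0.108, 0.994, 0.001], [0.004, 0.001, -1.0]]
upright turn [ 0.06 -0.25  0.  ] phi 96.2 j1 j6 [ 14.6 -98.3]
[0.48090944 0.71605326 0.03261829]
```

servo_tool([
  [0.2,0,0,0,0,0,4],
  [0.2,0,0,0,0,0,4],
  [0.2,0,0,0,0,0,4],
  [0.2,0,0,0,0,0,4],
  [0.2,0,0,0,0,0,0],
])

```text
clock: 28.9
position: [539.8, -24.3, 138.3]
ee_rot: [0.084, 0.996, -0.0, -0.003]
contact_force: [-5.8, 3.6, 2.2]
gripper_width: 16.9
```

servo_tool([
  [0.2,0,0,0,0,0,4],
  [0.2,0,0,0,0,0,4],
  [0.2,0,0,0,0,0,3],
  [0.2,0,0,0,0,0,0],
  [0.2,0,0,0,0,0,0],
])

```text
clock: 29.4
position: [540.1, -24.1, 138.1]
ee_rot: [0.179, 0.984, -0.0, -0.003]
contact_force: [-4.6, 3.9, 1.0]
gripper_width: 17.3
```

```bash
python3 -c "
from h import *
st();fix();print(read_state()['wrist_torque'])
save('wrist','w11')
a,_,_=load('w11')
cv2.imwrite('pics/c11.png',a[80:430,120:520])"
```

```text
{'clock': np.float64(29.4), 'joints': array([ 0.254,  0.346, -0.339, -0.003, -0.891, -2.183]), 'position': array([540.05 , -24.126, 138.098]), 'ee_rot': array([ 0.179,  0.984, -0.   , -0.003]), 'contact_force': array([-4.58 ,  3.922,  1.004]), 'gripper_width': np.float64(17.261)}
axes [[-0.936, 0.352, -0.006], [0.352, 0.936, 0.001], [0.005, -0.001, -1.0]]
upright turn [-0.08 -0.31  0.  ] phi 69.4 j1 j6 [  14.6 -125.1]
[0.87261868 1.27126284 0.24923361]
```

View pics/c11.png

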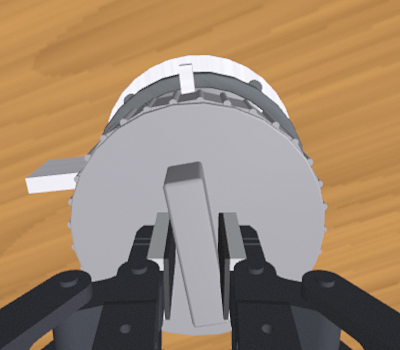

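```bash
python3 -c "
from h import *
a=ray('w11',305.5,268,144);b=ray('w11',330,404,144);print(a,b,np.linalg.norm(a-b),np.degrees(np.arctan2(*(b-a)[1::-1])))
print('rib',ray('w11',305,145,86),np.array([541.3,-24.5])+64*np.array([-np.cos(np.radians(-13)),-np.sin(np.radians(-13))]))
P=np.array([541.3,-24.5,0]);t=np.radians(np.arange(0,360,2))
for h in (91.5,93,95):
  q=np.array([proj('w11',P+[53*np.cos(x),53*np.sin(x),h+30.5]) for x in t]);print(h,q.min(0)-[120,80],q.max(0)-[120,80])
"
```

```text
[515.7 -19.3 144. ] [570.7 -30.4 144. ] 56.10891194810322 -11.41006480743746
rib [479.8  -7.5  86. ] [478.94031585 -10.10313252]
91.5 [68.9 99.2] [326.1 334. ]
93 [67.8 99.8] [327.3 336.4]
95 [ 66.2 100.5] [328.8 339.6]
```

servo_tool([
  [0.2,0,0,0,0,0,3],
  [0.2,0,0,0,0,0,3],
  [0.2,0,0,0,0,0,0],
  [0.2,0,0,0,0,0,0],
])

```text
clock: 29.85
position: [540.4, -23.7, 138.1]
ee_rot: [0.228, 0.974, -0.0, -0.002]
contact_force: [-4.8, 3.9, 0.4]
gripper_width: 17.2
```

```bash
python3 -c "
from h import *
st();fix();print(read_state()['wrist_torque'])
save('wrist','w12')
"
```

```text
{'clock': np.float64(29.85), 'joints': array([ 2.550e-01,  3.470e-01, -3.390e-01, -2.000e-03, -8.900e-01,
       -2.286e+00]), 'position': array([540.406, -23.745, 138.076]), 'ee_rot': array([ 0.228,  0.974, -0.   , -0.002]), 'contact_force': array([-4.754,  3.869,  0.449]), 'gripper_width': np.float64(17.217)}
axes [[-0.896, 0.445, -0.005], [0.445, 0.896, 0.0], [0.005, -0.002, -1.0]]
upright turn [-0.1  -0.26  0.  ] phi 63.6 j1 j6 [  14.6 -131. ]
[1.25891764 1.13094872 1.05507663]
```

servo_tool([
  [0.2,0,0,0,0,0,-5],
  [0.35,0,0,0,0,0,0],
  [0.45,0,0,0,0,0,0],
  [0.45,0,0,-2,0,0,0],
  [0.45,0,0,-4,0,0,0],
  [0.45,0,0,-4,0,0,-8],
  [0.45,0,0,-2,0,0,-8.5],
  [0.45,0,0,0,0,0,-8.5],
  [0.45,0,0,0,0,0,-8.5],
  [0.45,0,0,0,0,0,-8.5],
  [0.45,0,0,0,0,0,-8.5],
  [0.45,0,0,0,0,0,-8.5],
])

```text
clock: 31.1
position: [542.6, -24.7, 259.2]
ee_rot: [-0.321, 0.947, 0.0, 0.0]
contact_force: [0.9, -1.3, 0.1]
gripper_width: 38.6
```

servo_tool([
  [0.45,0,0,0,0,0,-8.5],
  [0.45,0,0,0,0,0,-8.5],
  [0.45,0,0,0,0,0,-8.5],
  [0.45,0,0,0,0,0,-8.5],
  [0.45,0,0,0,0,0,-8.5],
  [0.45,0,0,0,0,0,-8.5],
  [0.45,0,0,0,0,0,-8.5],
  [0.45,0,0,0,0,0,-8.5],
  [0.45,0,0,0,0,0,-8.5],
  [0.45,0,0,0,0,0,-8.5],
  [0.45,0,0,0,0,0,-7],
  [0.45,0,0,0,0,0,0],
])

```text
clock: 32.3
position: [542.5, -24.7, 259.2]
ee_rot: [0.903, -0.43, -0.0, -0.0]
contact_force: [0.6, -0.9, 0.4]
gripper_width: 38.2
```

```bash
python3 -c "
from h import *
save('wrist','w13');save('top','t13');st();fix();go(594.8,-89.2,101,219.6)
a,_,_=load('w13');b,_,_=load('t13')
o=np.zeros((500,800,3),np.uint8);o[:,:500]=cv2.resize(a[70:320,190:440],None,fx=2,fy=2);o[:300,500:]=cv2.resize(b[180:255,325:400],(300,300),interpolation=3);cv2.imwrite('pics/c13.png',o)"
```

```text
{'clock': np.float64(32.4), 'joints': array([ 0.253,  0.233, -0.167, -0.   , -1.171,  0.426]), 'position': array([542.413, -24.684, 259.164]), 'ee_rot': array([ 0.902, -0.431, -0.   , -0.   ]), 'contact_force': array([-0.272,  0.81 ,  0.007]), 'gripper_width': np.float64(38.265)}
axes [[0.628, -0.778, -0.0], [-0.778, -0.628, 0.0], [-0.0, -0.0, -1.0]]
upright turn [-0.    0.02  0.  ] phi -141.1 j1 j6 [14.5 24.4]
d cm [ 8.32 -0.03 15.81] pos [542.4 -24.7 259.2] turn -0.7 j6 0.4259652953527635
```

View pics/c13.png

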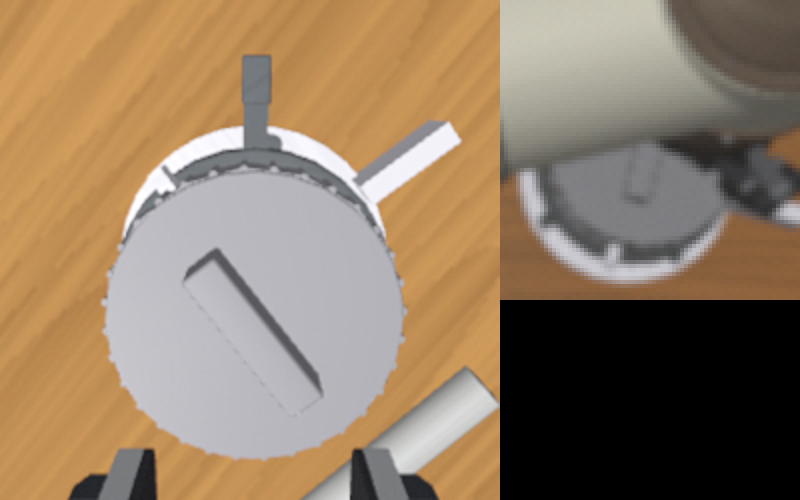

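```bash
python3 -c "
from h import *
f=lambda x,y:(190+x/2,70+y/2)
a=ray('w13',*f(199,273),144);b=ray('w13',*f(310,402),144);print('bar',a,b,np.linalg.norm(a-b),np.degrees(np.arctan2(*(a-b)[1::-1])),(a+b)/2)
c=np.array([541.3,-24.5]);t=ray('w13',*f(256.5,79),112);d=t[:2]-c;print('tab',t,np.hypot(*d),np.degrees(np.arctan2(d[1],d[0])))
e1=ray('w13',*f(430,121),40);e2=ray('w13',*f(460,138),40)
m=(e1+e2)/2;print('fin end',e1,e2,np.degrees(np.arctan2(*(m[:2]-c)[::-1])),np.hypot(*(m[:2]-c)))
e=[np.degrees(np.arctan2(*(r[:2]-c)[::-1])) for r in(ray('w13',*f(165,172),86),)];print('rib',e)
P=np.array([541.3,-24.5,0]);x=np.radians(np.arange(0,360,2))
for h in (91.5,97):
  q=np.array([proj('w13',P+[53*np.cos(y),53*np.sin(y),h+30.5]) for y in x]);print(h,(q.min(0)-[190,70])*2,(q.max(0)-[190,70])*2)
go(t[0],t[1],101,219.6)
"
```

```text
bar [570.5 -31.6 144. ] [514.4 -20.2 144. ] 57.24657194976834 -11.486588993922393 [542.45 -25.9  144.  ]
tab [593.7 -89.5 112. ] 83.49107736758467 -51.12584265420557
fin end [ 525.9 -124.8   40. ] [ 511.  -127.7   40. ] -102.65693264608898 104.28415507640648
rib [np.float64(-16.7171827993164)]
91.5 [106.2 174. ] [405.2 462. ]
97 [103.4 175.6] [408.  468.4]
d cm [ 8.27  0.08 15.81] pos [542.4 -24.7 259.2] turn -0.7 j6 0.4259652953527635
```

servo_tool([
  [0.45,4.1,0,0,0,0,0],
  [0.45,4.2,0.1,0,0,0,0],
  [0.45,0,0,4,0,0,0],
  [0.45,0,0,4,0,0,0],
  [0.45,0,0,4,0,0,0],
  [0.45,0,0,2,0,0,0],
  [0.45,0,0,1.8,0,0,0],
  [0.45,0,0,0,0,0,0],
  [0.45,0,0,0,0,0,0],
])

```text
clock: 33.3
position: [594.1, -89.6, 101.4]
ee_rot: [0.903, -0.43, -0.0, 0.0]
contact_force: [0.7, -0.5, 0.1]
gripper_width: 38.5
```

```bash
python3 -c "
from h import *
st();go(593.7,-89.5,101,218.9)"
```

```text
{'clock': np.float64(33.3), 'joints': array([ 0.119,  0.476, -0.232, -0.   , -0.862,  0.561]), 'position': array([594.126, -89.647, 101.367]), 'ee_rot': array([ 0.903, -0.43 , -0.   ,  0.   ]), 'contact_force': array([ 0.692, -0.48 ,  0.083]), 'gripper_width': np.float64(38.538)}
axes [[0.629, -0.777, -0.0], [-0.777, -0.629, -0.0], [-0.0, 0.0, -1.0]]
d cm [-0.04  0.02  0.04] pos [594.1 -89.6 101.4] turn 0.1 j6 0.5613937670794273
```

Close on the tab.

servo_tool([
  [0.2,0,0,0,0,0,0],
  [0,0,0,0,0,0,0],
  [0,0,0,0,0,0,0],
  [0,0,0,0,0,0,0],
  [0,0,0,0,0,0,0],
])

```text
clock: 33.8
position: [594.5, -89.5, 102.7]
ee_rot: [0.903, -0.43, 0.001, -0.0]
contact_force: [-0.5, 1.0, 6.8]
gripper_width: 8.9
```

servo_tool([
  [0,-0.03,0.76,0,0,0,5.2],
  [0,-0.04,0.76,0,0,0,5.2],
  [0,-0.03,0.76,0,0,0,5.2],
  [0,-0.04,0.76,0,0,0,5.2],
  [0,0,0,0,0,0,0],
])

```text
clock: 34.3
position: [567.1, -104.4, 102.7]
ee_rot: [0.81, -0.587, 0.001, -0.0]
contact_force: [-1.4, -0.3, 6.8]
gripper_width: 8.6
```

```bash
cat >> h.py <<'E'
def ang():
    s=read_state();d=s['position'][:2]-[541.3,-24.5];print('tcp about axis: r',np.hypot(*d),'deg',np.degrees(np.arctan2(d[1],d[0])),'torque',np.round(s['wrist_torque'],2))
E
python3 -c "
from h import *
st();ang();fix()"
```

```text
{'clock': np.float64(34.3), 'joints': array([ 0.099,  0.44 , -0.294,  0.   , -0.836,  0.218]), 'position': array([ 567.127, -104.354,  102.654]), 'ee_rot': array([ 0.81 , -0.587,  0.001, -0.   ]), 'contact_force': array([-1.366, -0.307,  6.835]), 'gripper_width': np.float64(8.627)}
axes [[0.312, -0.95, 0.001], [-0.95, -0.312, -0.0], [0.0, -0.001, -1.0]]
tcp about axis: r 83.92651418143353 deg -72.07712200291694 torque [ 0.03  0.45 -0.07]
upright turn [-0.07 -0.02  0.  ] phi -161.8 j1 j6 [ 5.7 12.5]
```

Going well (-51 → -72°); continue to -102.8° (31° more).

servo_tool([
  [0,-0.03,0.76,0,0,0,5.2],
  [0,-0.04,0.76,0,0,0,5.2],
  [0,-0.03,0.76,0,0,0,5.2],
  [0,-0.04,0.76,0,0,0,5.2],
  [0,-0.03,0.76,0,0,0,5.2],
  [0,-0.04,0.7,0,0,0,4.8],
  [0,0,0,0,0,0,0],
  [0,0,0,0,0,0,0],
])

```text
clock: 35.1
position: [522.3, -106.5, 102.6]
ee_rot: [-0.626, 0.78, -0.0, -0.0]
contact_force: [-3.7, -0.2, 9.2]
gripper_width: 8.6
```

```bash
python3 -c "
from h import *
st();ang();fix()"
```

```text
{'clock': np.float64(35.1), 'joints': array([ 0.103,  0.378, -0.401,  0.001, -0.792, -0.322]), 'position': array([ 522.262, -106.538,  102.62 ]), 'ee_rot': array([-0.626,  0.78 , -0.   , -0.   ]), 'contact_force': array([-3.69 , -0.242,  9.151]), 'gripper_width': np.float64(8.625)}
axes [[-0.216, -0.976, -0.001], [-0.976, 0.216, -0.0], [0.001, 0.0, -1.0]]
tcp about axis: r 84.21840336794386 deg -103.06460142029212 torque [-0.13  0.99  0.08]
upright turn [ 0.02 -0.03  0.  ] phi 167.5 j1 j6 [  5.9 -18.5]
```

servo_tool([
  [0.2,0,0,0,0,0,0],
  [0.45,0,0,0,0,0,0],
  [0.45,0,0,0,0,0,0],
  [0.45,0,0,-2,0,0,0],
  [0.45,0,0,-4,0,0,0],
  [0.45,0,0,-4,0,0,0],
  [0.45,0,0,-5,0,0,0],
  [0.45,0,0,-5,0,0,0],
  [0.45,-4,0,0,0,0,0],
  [0.45,-4,0,0,0,0,0],
  [0.45,0,0,0,0,0,0],
  [0.45,0,0,0,0,0,0],
])

```text
clock: 36.3
position: [540.2, -27.3, 300.6]
ee_rot: [-0.626, 0.78, 0.001, -0.001]
contact_force: [-0.1, -0.4, 0.4]
gripper_width: 38.5
```

```bash
python3 -c "
from h import *
save('wrist','w14');save('scene','s14');st()
a,_,_=load('w14');b,_,_=load('s14')
o=np.zeros((500,800,3),np.uint8);o[:480,:500]=cv2.resize(a[0:240,195:445],(500,480));o[:300,500:]=cv2.resize(b[230:320,260:350],(300,300),interpolation=3);cv2.imwrite('pics/c14.png',o)"
```

```text
{'clock': np.float64(36.4), 'joints': array([ 0.247,  0.204, -0.1  , -0.   , -1.268, -0.466]), 'position': array([539.967, -28.498, 300.725]), 'ee_rot': array([-0.625,  0.78 ,  0.   , -0.001]), 'contact_force': array([ 0.827, -0.671,  0.139]), 'gripper_width': np.float64(38.566)}
axes [[-0.218, -0.976, -0.001], [-0.976, 0.218, 0.0], [0.0, 0.001, -1.0]]
```

View pics/c14.png

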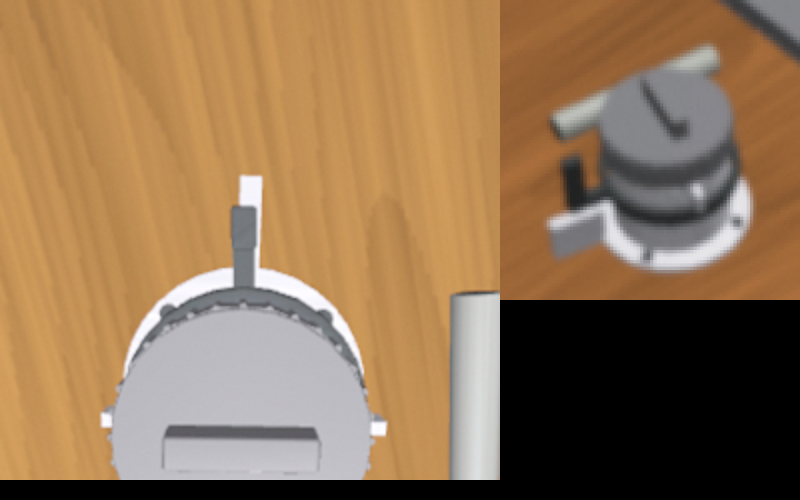

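```bash
python3 -c "
from h import *
f=lambda x,y:(195+x/2,y/2)
r1=ray('w14',*f(101,420),86);r2=ray('w14',*f(386,428),86);c=((r1+r2)/2)[:2]
A=lambda d:np.degrees(np.arctan2(d[1],d[0]))
print('c',c,'yaw',A(r1-r2),A(r2-r1),np.linalg.norm(r1-r2))
for cc in (c,np.array([541.3,-24.5])):
  t=ray('w14',*f(243.5,226),112)[:2]-cc; fn=ray('w14',*f(251,177),40)[:2]-cc; print('tab',np.hypot(*t),A(t),'fin',np.hypot(*fn),A(fn))
b1=ray('w14',*f(164,455),144);b2=ray('w14',*f(319,459),144);print('bar',A(b1-b2),A(b2-b1),np.linalg.norm(b1-b2))
"
```

```text
c [541.45 -23.35] yaw -14.112017173342382 165.88798282665763 128.37421859547973
tab 84.38130717167162 -102.28208275898957 fin 107.45615384890715 -104.2496225428244
tab 83.22577725680907 -102.34959563774049 fin 106.30470356479998 -104.32383109365762
bar -13.965391344709946 166.03460865529007 58.839187621856254
```

```bash
python3 -c "
from h import *
im,_,_=load('w14');A=lambda d:np.degrees(np.arctan2(d[1],d[0]))
C=np.array([541.4,-24.0])
for v in range(86,130,3):
  r=im[v,295:345].astype(int); 
  w=np.where(r.min(1)>185)[0]+295; d=np.where(r.max(1)<130)[0]+295
  s=''
  if len(w): s+=f' fin {w.min()}-{w.max()} %.1f'%A(ray('w14',(w.min()+w.max())/2,v,40)[:2]-C)
  if len(d): s+=f' tab {d.min()}-{d.max()} %.1f'%A(ray('w14',(d.min()+d.max())/2,v,112)[:2]-C)
  print(v,s)
for p in ([C[0]+84*np.cos(np.radians(-103.5)),C[1]+84*np.sin(np.radians(-103.5)),112],[C[0]+98*np.cos(np.radians(-103.5)),C[1]+98*np.sin(np.radians(-103.5)),40]): print(proj('w14',p))
"
```

```text
86 
89  fin 315-325 -104.1
92  fin 315-325 -104.1
95  fin 315-325 -104.2
98  fin 315-325 -104.2
101  fin 315-325 -104.3
104  fin 323-325 -106.6 tab 311-321 -101.9
107  fin 323-325 -106.8 tab 311-322 -102.2
110  fin 323-324 -106.7 tab 311-322 -102.2
113  fin 323-324 -106.8 tab 311-322 -102.2
116  fin 323-324 -106.9 tab 311-322 -102.2
119  fin 323-324 -107.0 tab 311-322 -102.2
122  fin 323-324 -107.3 tab 311-322 -102.1
125  fin 322-324 -107.1 tab 312-320 -101.9
128  fin 322-324 -107.2 tab 312-320 -101.9
[319.  112.7]
[318.7  98.4]
```

servo_tool([
  [0.45,0,0,0,0,0,-8.5],
  [0.45,0,0,0,0,0,-8.5],
  [0.45,0,0,0,0,0,-8.5],
  [0.45,0,0,0,0,0,-8.5],
  [0.45,0,0,0,0,0,-8.5],
  [0.45,0,0,0,0,0,-8.5],
  [0.45,0,0,0,0,0,-8.5],
  [0.45,0,0,0,0,0,-8.5],
  [0.45,0,0,0,0,0,-8.5],
  [0.45,0,0,0,0,0,-8.5],
  [0.45,0,0,0,0,0,0],
  [0.45,0,0,0,0,0,0],
])

```text
clock: 37.6
position: [540.0, -28.8, 301.0]
ee_rot: [0.988, -0.155, -0.0, -0.0]
contact_force: [-0.1, 0.6, 0.4]
gripper_width: 38.6
```

```bash
python3 -c "
from h import *
save('wrist','w15')
im,_,_=load('w15');A=lambda d:np.degrees(np.arctan2(d[1],d[0]));C=np.array([541.4,-24.0])
U=lambda r,a,z:proj('w15',[C[0]+r*np.cos(np.radians(a)),C[1]+r*np.sin(np.radians(a)),z])
print(U(84,-103.5,112),U(104,-103.5,40),U(64,-13.5,86))
# profile along arcs: at r=84,z=112 for tab; r=103,z=40 for fin
for r,z in((80,112),(84,112),(88,112),(100,40),(104,40)):
  print(r,z,[(a,int(cv2.getRectSubPix(im,(1,1),tuple(map(float,U(r,a,z)))).mean())) for a in range(-116,-90)])
"
```

```text
[410.2 207.5] [413.8 190.7] [304.  134.7]
80 112 [(-116, 149), (-115, 148), (-114, 147), (-113, 145), (-112, 142), (-111, 139), (-110, 142), (-109, 147), (-108, 148), (-107, 145), (-106, 132), (-105, 118), (-104, 120), (-103, 120), (-102, 119), (-101, 116), (-100, 115), (-99, 103), (-98, 55), (-97, 60), (-96, 59), (-95, 60), (-94, 59), (-93, 58), (-92, 57), (-91, 80)]
84 112 [(-116, 147), (-115, 147), (-114, 148), (-113, 148), (-112, 143), (-111, 141), (-110, 138), (-109, 143), (-108, 147), (-107, 146), (-106, 144), (-105, 121), (-104, 115), (-103, 115), (-102, 119), (-101, 120), (-100, 120), (-99, 103), (-98, 57), (-97, 59), (-96, 57), (-95, 64), (-94, 188), (-93, 245), (-92, 225), (-91, 140)]
88 112 [(-116, 148), (-115, 147), (-114, 147), (-113, 148), (-112, 147), (-111, 143), (-110, 139), (-109, 138), (-108, 143), (-107, 147), (-106, 143), (-105, 114), (-104, 118), (-103, 117), (-102, 118), (-101, 119), (-100, 120), (-99, 94), (-98, 62), (-97, 180), (-96, 244), (-95, 245), (-94, 246), (-93, 249), (-92, 164), (-91, 146)]
100 40 [(-116, 141), (-115, 127), (-114, 119), (-113, 116), (-112, 116), (-111, 117), (-110, 121), (-109, 115), (-108, 72), (-107, 59), (-106, 58), (-105, 60), (-104, 181), (-103, 247), (-102, 245), (-101, 187), (-100, 144), (-99, 145), (-98, 146), (-97, 140), (-96, 141), (-95, 142), (-94, 140), (-93, 145), (-92, 148), (-91, 148)]
104 40 [(-116, 146), (-115, 138), (-114, 116), (-113, 119), (-112, 121), (-111, 119), (-110, 119), (-109, 121), (-108, 84), (-107, 51), (-106, 157), (-105, 243), (-104, 245), (-103, 245), (-102, 249), (-101, 164), (-100, 146), (-99, 149), (-98, 148), (-97, 140), (-96, 142), (-95, 142), (-94, 141), (-93, 143), (-92, 147), (-91, 148)]
```

servo_tool([
  [0.45,0,0,0,0,0,8.5],
  [0.45,0,0,0,0,0,8.5],
  [0.45,0,0,0,0,0,8.5],
  [0.45,0,0,0,0,0,8.5],
  [0.45,0,0,0,0,0,8.5],
  [0.45,0,0,0,0,0,8.5],
  [0.45,0,0,0,0,0,8.5],
  [0.45,0,0,0,0,0,8.5],
  [0.45,0,0,0,0,0,8.5],
  [0.45,0,0,0,0,0,8.5],
  [0.45,4,0,0,0,0,0],
  [0.45,4,0,0,0,0,0],
])

```text
clock: 38.85
position: [522.7, -106.6, 301.0]
ee_rot: [-0.626, 0.78, 0.0, -0.0]
contact_force: [0.6, -1.0, 0.8]
gripper_width: 38.6
```

servo_tool([
  [0.45,0,0,5,0,0,0],
  [0.45,0,0,5,0,0,0],
  [0.45,0,0,4,0,0,0],
  [0.45,0,0,4,0,0,0],
  [0.45,0,0,2,0,0,0],
  [0.45,0,0,0,0,0,0],
  [0.2,0,0,0,0,0,0],
  [0,0,0,0,0,0,0],
  [0,0,0,0,0,0,0],
  [0,0,0,0,0,0,0],
  [0,0,0,0,0,0,0],
])

```text
clock: 39.95
position: [523.6, -106.2, 102.9]
ee_rot: [-0.626, 0.78, -0.001, 0.001]
contact_force: [-1.7, 0.7, 6.7]
gripper_width: 8.5
```

```bash
python3 -c "
from h import *
st();ang();fix()"
```

```text
{'clock': np.float64(39.95), 'joints': array([ 0.104,  0.378, -0.4  ,  0.   , -0.79 , -0.322]), 'position': array([ 523.562, -106.167,  102.869]), 'ee_rot': array([-0.626,  0.78 , -0.001,  0.001]), 'contact_force': array([-1.718,  0.702,  6.73 ]), 'gripper_width': np.float64(8.484)}
axes [[-0.216, -0.976, 0.002], [-0.976, 0.216, 0.0], [-0.001, -0.002, -1.0]]
tcp about axis: r 83.57068320010582 deg -102.25441428675917 torque [0.18 0.47 0.22]
upright turn [-0.13  0.03  0.  ] phi 167.5 j1 j6 [  5.9 -18.5]
```

servo_tool([
  [0,0,0.14,0,0,0,0.8],
  [0,0,0.14,0,0,0,0.8],
  [0,0,0,0,0,0,0],
  [0,0,0,0,0,0,0],
  [0.2,0,0,0,0,0,0],
  [0.45,0,0,0,0,0,0],
  [0.45,0,0,0,0,0,0],
  [0.45,0,0,-4,0,0,0],
  [0.45,0,0,-5,0,0,0],
  [0.45,0,0,-5,0,0,0],
  [0.45,0,0,-5,0,0,0],
  [0.45,0,0,0,0,0,0],
])

```text
clock: 41.15
position: [523.6, -106.1, 299.3]
ee_rot: [-0.615, 0.789, -0.005, 0.006]
contact_force: [0.7, -0.2, -0.2]
gripper_width: 38.3
```

servo_tool([
  [0.45,-4,0,-1,0,0,0],
  [0.45,-4,0,0,0,0,0],
  [0.45,0,0,0,0,0,0],
  [0.45,0,0,0,0,0,0],
])

```text
clock: 41.55
position: [539.6, -27.2, 300.5]
ee_rot: [-0.615, 0.788, 0.001, -0.001]
contact_force: [-0.3, -0.1, -1.3]
gripper_width: 38.6
```

```bash
python3 -c "
from h import *
save('wrist','w16');save('top','t16'); st()
im,_,_=load('w16');A=lambda d:np.degrees(np.arctan2(d[1],d[0]))
C=np.array([541.4,-24.0])
for v in range(86,130,4):
  r=im[v,290:350].astype(int)
  w=np.where(r.min(1)>185)[0]+290; d=np.where(r.max(1)<130)[0]+290
  s=''
  if len(w): s+=f' fin {w.min()}-{w.max()} %.1f'%A(ray('w16',(w.min()+w.max())/2,v,40)[:2]-C)
  if len(d): s+=f' tab {d.min()}-{d.max()} %.1f'%A(ray('w16',(d.min()+d.max())/2,v,112)[:2]-C)
  print(v,s)
"
```

```text
{'clock': np.float64(41.65), 'joints': array([ 2.470e-01,  2.030e-01, -1.010e-01, -1.000e-03, -1.268e+00,
       -4.950e-01]), 'position': array([539.346, -28.397, 300.658]), 'ee_rot': array([-0.614,  0.789,  0.   , -0.001]), 'contact_force': array([ 0.158,  0.591, -1.104]), 'gripper_width': np.float64(38.568)}
axes [[-0.245, -0.97, -0.001], [-0.97, 0.245, 0.0], [0.0, 0.001, -1.0]]
86 
90  fin 311-321 -103.9
94  fin 311-321 -104.0
98  fin 311-321 -103.9
102  fin 311-321 -104.0
106  tab 309-320 -103.1
110  tab 309-320 -103.1
114  tab 309-319 -102.8
118  tab 309-319 -102.8
122  tab 309-319 -102.7
126  fin 321-321 -107.6 tab 310-319 -102.9
```

```bash
python3 -c "
from h import *
print(job_done())"
```

```text
the job is handed in; nothing more can be done
None
```

The job is done and handed in at about 42 s of the 210 s. The pot holds the tees, the lid is on against its stop, and the lock collar's tab stands over the fin.

- **Tees:** There were two black tees in the tray, and both went into the canister. A picture down the mouth showed both inside, and the visible part of the tray was empty. I left the red and green look-alikes, the pipe, the wrench and the screwdriver alone.
- **Lid:** I set it level on the thread and turned it back until it dropped into the groove, which the picture confirmed by its size. I then screwed it clockwise until the torque rose to about 1 Nm. The picture put it at its home height of 91.5 mm. In the later close view the bar pointed at the ribs to within about 0.2°. Two earlier, rougher views put the bar 1 to 2° off.
- **Collar:** After the first turn the tab stood about 1.5 to 2° short of the fin in two views, so I regripped it and nudged it on. The last measurement had the tab at -103° and the fin at -104°, about 1° apart.

One slip on the way: turning towards the second tee, the last joint reached its range limit and the arm tilted briefly. I raised it, straightened it and came at the tee the other way round. I saw no contact or harm from it. I viewed 16 pictures, the most allowed, so the last collar check was by numbers only.

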